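Clear down the weighing corner through the sprung returns flap

ROBOT

A 6-joint arm with a two-finger parallel gripper is mounted at the origin on a cart in front of the work surface, level with it; the furniture and walls round the work are solid. World frame = base frame: x ahead of the robot, y to its left, z up, the work surface at z = 0. Lengths are in m, angles in rad, forces in N, time in s.
With the tool pointing down it reaches from about 0.35 to 0.775 m from the base axis. Payload 7.3 kg.
Tool frame: the origin (TCP) lies on the front face of the gripper's body, between the roots of the fingers; the fingertips stand 66 mm ahead of it and the grasp point (between the pads) lies 47 mm ahead of it; z points along the fingers, y is the direction in which the jaws open and shut (so a half turn about z gives the same grasp; the last joint's range is limited). The gripper opens to 92 mm and grips with 3 to 60 N. Pads are 19 mm wide; open, the fingers measure 130 mm over their backs; the gripper's body (75 mm by 190 mm) begins 47 mm behind the grasp point.
Start: joints at [-1.393, 0.342, 1.524, -0, 1.275, -0.146], TCP at [0.167, -0.498, 0.292] pointing down, gripper open.
Joint ranges: [-2.53, 2.53], [-0.77, 2.02], [0.04, 2.7], [-1, 4.14], [0.28, 2.66], [-3.11, 3.11]. Speed limits (rad/s): [2.57, 2.57, 3.14, 3.14, 3.14, 3.14].

INTERFACE

Orientations are given as [roll, pitch, yaw] about the fixed x, y, z axes, in that order (R = Rz(yaw) Ry(pitch) Rx(roll)).
In Python, from cell import observe, read_camera, hand_in, search_frame, tip_of gives the robot as it stands. The module is installed in compiled form; this text tells all that it offers.
- The arm moves only by the tool apply_moves, never from a script. Its argument "motion" is a list of rows, each an object with "offset": the shift along the tool's x, y, z in mm, a list of three; "rotation": the turn, a rotation vector about the tool's x, y, z in rad, a list of three. In form: [{"offset": [x, y, z], "rotation": [rx, ry, rz]}, ...]. A call has 1 to 12 rows; each row shifts and turns the pose as measured when the row begins, along the tool's axes as they then stand; what a row does not reach is not made up. A row lasts 1/12 s, in which the tool goes at most 41.7 mm and 7.16 degrees, less where a joint would pass 70% of its speed; a pose out of reach is approached as far as the arm can. A call with a gripper value outside its range is refused whole. "grip" is the closure, from 0 (fully open) to 1 (shut), set as the call begins (left out, the last holds). The fingers move at their own pace and stop on an object; "grip_force" is the grip in N (left out, the last holds). Time passes only in rows, so rows that do not move let the fingers close. It gives the time, the measured TCP pose, the force and the opening at its end, in the units of the state.
- observe(): the state, without advancing time (a new reading comes with each control period).
- read_camera(name): name is "side" or "top" or "wrist"; returns a dict with "img" (400x640x3 uint8, red, green, blue), "camera_matrix" (3x3 intrinsics, pixels), "R" (3x3) and "t" (3): a world point X has camera coordinates R X + t; the wrist camera has in their place "tool_from_camera" (4x4, takes a point from camera to tool coordinates, whose origin is the TCP and whose axes are the flange's). Camera axes: x right, y down, z forward; pixel columns grow to the right and rows downward; lengths in m; the calibration is good to about 2 mm. The wrist camera is an equidistant fisheye: a pixel r from the principal point sees the ray r / f radians off the axis. A picture is of the moment at which its call begins: read the wrist's pose just before it. There is no depth.
- hand_in(): hands the job in, once; it reports no verdict.
Trained networks look in a picture, given as the dict that the camera call returned (one of the last four; its "shot" number tells which), for a name from the list of things; names that differ only in an ending like _2 or _b are one class to them, and where a whole thing is asked for, a point or a joint stands for the part that bears it (a point fixed in the world has none). Each returns a list of dicts, best first, with "score" (0 to 1); they miss things now and then, are a little off and sometimes report something else, mostly with a low value. They report only what shows in the picture. A call takes as long as a camera call. They do not tell look-alikes from the thing itself.
- search_frame(query, picture): "location" ([x, y, z] in m, in world coordinates, good to about 4 mm: the middle of the surface that is visible of it).
- tip_of(query, picture): "location" ([x, y, z] in m, in world coordinates, good to about 4 mm: a listed point, or the origin of a listed thing).
The state is a dict: "time": time; "qpos": joint angles; "qvel": joint speeds; "joint_efforts": joint torques, N m; "tool_pos": TCP position; "tool_rot": TCP orientation; "contact_force": force on the tool from outside, world axes, zero at the start; "torque": the same for the moment, N m; "opening": finger opening in m.
Only numpy, scipy, OpenCV 4.12 (cv2) and the standard library are available. Lean on these libraries where they do the work, as an engineer would, in place of code of your own. Each camera call takes 0.05 s, during which the arm holds its last target.

TASK

Clear up after the weighing run: post every small white sample bottle on the bench through the sprung flap in the top of the grey returns box, so that it is wholly inside and the flap swings shut behind it. Put the steel sampling rod back in its clip on the bench by pushing it down past the sprung jaw, lying level and about midway along, until it sits at the bottom of both forks with the jaw closed over it. Leave everything else, such as the larger red-capped bottle at the back, where it stands.

Things in the scene. Friction and masses are not known exactly. Their poses are not given: they have to be found in the camera images.
- bottle_1_center (a point): small white sample bottle with a screw cap, 107 mm tall: body 48 mm across, cap 32 mm across over the top 20 mm, 90 g; the point is on its axis half-way up (53.5 mm above its foot), z axis towards its cap. Three to five such bottles are there; absent ones read None
- bottle_2_center (a point): small white sample bottle with a screw cap, 107 mm tall: body 48 mm across, cap 32 mm across over the top 20 mm, 90 g; the point is on its axis half-way up (53.5 mm above its foot), z axis towards its cap. Three to five such bottles are there; absent ones read None
- bottle_3_center (a point): small white sample bottle with a screw cap, 107 mm tall: body 48 mm across, cap 32 mm across over the top 20 mm, 90 g; the point is on its axis half-way up (53.5 mm above its foot), z axis towards its cap. Three to five such bottles are there; absent ones read None
- bottle_4_center (a point): small white sample bottle with a screw cap, 107 mm tall: body 48 mm across, cap 32 mm across over the top 20 mm, 90 g; the point is on its axis half-way up (53.5 mm above its foot), z axis towards its cap. Three to five such bottles are there; absent ones read None
- bottle_5_center (a point): small white sample bottle with a screw cap, 107 mm tall: body 48 mm across, cap 32 mm across over the top 20 mm, 90 g; the point is on its axis half-way up (53.5 mm above its foot), z axis towards its cap. Three to five such bottles are there; absent ones read None
- rod_center (a point): steel sampling rod lying on the bench: 140 mm long, 13 mm round, with a 17 mm square cap 8 mm thick at each end so that it does not roll, 60 g; the point is at the middle of its length on its axis (8.5 mm above the bench); its y axis runs along the rod
- returns_box: grey returns box fixed to the bench, 250 mm (its x) by 200 mm (its y), 185 mm tall, walls 4 mm, closed but for the flap opening in its top; origin at the centre of its underside, x from the flap end to the collecting end. Under the flap a ramp falls at 30 degrees from 70 mm up at the -x wall to the floor at mid-length, so that bottles topple to +x
- flap_opening (a point): middle of the flap opening, level with the top of the box (185 mm above the bench), 65 mm from the box's centre towards -x; opening 80 mm along x by 90 mm along y; axes as the box's
- flap (a joint): angle of the sprung steel flap in the opening: 0 shut and level, grows as it swings down inside (to 1.45 rad). Hinge on the -x edge, along the box's y. Pressing its middle takes about 2.5 N at first and 5 N further on, more than a bottle weighs. It springs shut once nothing holds it; a bottle let go falls in when its cap is wholly below the top of the box
- rod_clip: rod clip fixed to the bench: base 86 (x) by 120 (y) by 8 mm, origin at the centre of its underside. Two fork posts at y = -34 and +34 mm, 8 mm thick, with fixed prongs on the +x side up to 94 mm high; between them 60 mm is free for fingers above 24 mm. The sprung jaw's two arms, just outside the posts (y = -42 and +42 mm) on the -x side, reach 94 mm
- clip_seat (a point): middle of the axis of a seated rod, 60 mm above the bench; y along the rod, z up. The mouth is about 28 mm wide at the top and narrows to 8 mm just above the seat until the jaw yields; the rod is pushed straight down, level
- jaw (a joint): angle of the sprung jaw: 0 closed over the seat, grows as the rod presses it aside (about 0.12 rad as it passes); springs back by itself. Pushing the rod past takes under 12 N
- dropper: amber dropper bottle, 35 mm across, 103 mm tall; a bystander, to be left alone; origin at the centre of its foot
- big_weight: larger metal balance weight, 30 mm across, 52 mm tall; a bystander; origin at the centre of its foot
- mid_weight: smaller metal balance weight, 24 mm across, 42 mm tall; a bystander; origin at the centre of its foot
- stopper: rubber stopper, 31 mm across, 25 mm tall; a bystander; origin at the centre of its foot
- dish: flat clear petri dish, 60 mm across, 14 mm tall; a bystander; origin at the centre of its foot
There are look-alikes about, which are no part of the job. Leave any blue look-alike of the part that bears bottle_3_center alone.

How it is judged:
At the end, for the whole second after the job is handed in: Every bottle is inside the box, centre below 135 mm; flap shut (under 0.08 rad). Rod's middle within 4 mm of the seat axis in height and sideways, within 15 mm of the clip's middle lengthwise, parallel within 0.1 rad; jaw closed (under 0.04 rad) (x of bottle_1_center in the frame of returns_box between -0.121 and 0.121 m and y of bottle_1_center in the frame of returns_box between -0.096 and 0.096 m and z of bottle_1_center in the frame of returns_box between 0.005 and 0.135 m and x of bottle_2_center in the frame of returns_box between -0.121 and 0.121 m and y of bottle_2_center in the frame of returns_box between -0.096 and 0.096 m and z of bottle_2_center in the frame of returns_box between 0.005 and 0.135 m and x of bottle_3_center in the frame of returns_box between -0.121 and 0.121 m and y of bottle_3_center in the frame of returns_box between -0.096 and 0.096 m and z of bottle_3_center in the frame of returns_box between 0.005 and 0.135 m and x of bottle_4_center in the frame of returns_box between -0.121 and 0.121 m and y of bottle_4_center in the frame of returns_box between -0.096 and 0.096 m and z of bottle_4_center in the frame of returns_box between 0.005 and 0.135 m and x of bottle_5_center in the frame of returns_box between -0.121 and 0.121 m and y of bottle_5_center in the frame of returns_box between -0.096 and 0.096 m and z of bottle_5_center in the frame of returns_box between 0.005 and 0.135 m and value of joint flap below 0.08 rad and x of rod_center in the frame of clip_seat between -0.004 and 0.004 m and y of rod_center in the frame of clip_seat between -0.015 and 0.015 m and z of rod_center in the frame of clip_seat between -0.004 and 0.004 m and angle between the y axis of rod_center and the y axis of clip_seat, either way round below 0.1 rad and value of joint jaw below 0.04 rad); the robot touches nothing.
It fails at once if a bystander (dropper bottle, weights, stopper, petri dish) was moved by more than 40 mm (distance of any of dropper, big_weight, mid_weight, stopper, dish from where it was at the start of the episode above 0.04 m).
Of bottle_1, bottle_2, bottle_3, bottle_4, bottle_5 only 3 to 5 are there at a start; the rules pass over those that are not, and their reading is None.
At some moment in a run one of sampling_rod may be knocked a few centimetres aside while the robot is not near it.
It also fails if it takes over 210 s, if anything falls off the work surface, if the arm or the gripper's body presses on something with over 40 N, if the wrist force passes 120 N, or if a joint passes its speed limit or range.

## Working session

There is one attempt and no reset: what is moved stays moved. The work goes in short steps, Python scripts to look and compute and a tool call to move; the robot and the scene stay as the last step left them, time stands still between calls to the robot, and variables do not carry over. Pictures are saved under pics/ and viewed, and the job is handed in when it is done.

Besides the shell and the picture viewer there is one more tool, called as a command line: name --argument value ..., lists and objects as JSON in quotes. apply_moves: Moves the arm, as the interface text tells. Its arguments: {"type":"object","properties":{"motion":{"type":"array"},"grip":{"type":"number"},"grip_force":{"type":"number"}},"required":["motion"]}

```bash
mkdir -p pics; ls; python3 - <<'E'
from cell import *
import cv2
print(observe())
for n in ["side","top","wrist"]:
    p=read_camera(n); cv2.imwrite(f"pics/{n}0.png",p["img"][:,:,::-1])
    print(n,p["camera_matrix"].tolist(),{k:(v.tolist() if hasattr(v,'tolist') else v) for k,v in p.items() if k not in("img","camera_matrix")})
    for q in ["bottle_1_center","rod_center","returns_box","flap_opening","rod_clip","clip_seat","dropper","big_weight","mid_weight","stopper","dish"]:
        for d in tip_of(q,p): print(q,d['score'],[round(float(x),3) for x in d['location']])
print(observe()['time'])
E
```

```text
pics
{'time': 0.0, 'qpos': array([-1.39300745e+00,  3.42711002e-01,  1.52501646e+00, -1.18214727e-05,
        1.27536311e+00, -1.45990894e-01]), 'qvel': array([-0.00083471,  0.00207739, -0.0010035 ,  0.00092396, -0.00057243,
        0.00052883]), 'joint_efforts': array([-1.39203876e-03, -4.31246138e+01, -2.44225931e+01,  7.15543795e-02,
        5.57404803e-02, -1.14083439e-04]), 'tool_pos': array([ 0.16699926, -0.49741518,  0.29155115]), 'tool_rot': array([-3.14010903e+00, -2.06722303e-04,  3.23783063e-01]), 'contact_force': array([0.35962257, 0.11244357, 1.11692559]), 'torque': array([ 0.04523065, -0.01788153,  0.04094617]), 'opening': 0.09182159450571843}
side [[379.9646001786023, 0.0, 321.08084876474766], [0.0, 379.9646001786023, 198.41766718502288], [0.0, 0.0, 1.0]] {'R': [[0.8719704820780041, -0.48895711005334036, -0.024257430056347465], [-0.21004028655373966, -0.32889347334433555, -0.9207128549205351], [0.44221098630526595, 0.8079294695205669, -0.38948609201246154]], 't': [-0.4739229292088965, 0.21725123235163654, 1.0048379255137398], 'shot': 1}
bottle_1_center 0.66 [0.455, -0.
[... 1070 characters left out ...]
_seat 0.66 [0.514, -0.205, 0.061]
clip_seat 0.21 [0.593, -0.266, -0.001]
dropper 0.54 [0.642, -0.183, -0.001]
big_weight 0.53 [0.641, -0.244, 0.003]
mid_weight 0.38 [0.596, -0.267, -0.004]
stopper 0.4 [0.361, -0.301, 0.004]
dish 0.83 [0.378, 0.216, -0.004]
wrist [[309.70691628693146, 0.0, 321.4148834600275], [0.0, 309.70691628693146, 198.50105483390917], [0.0, 0.0, 1.0]] {'tool_from_camera': [[0.0005644431413921511, -0.9656772318065684, -0.25974442318237023, 0.0696410057770963], [0.9999995812768935, 0.00073216702843183, -0.0005489785784135135, 0.0001425487310937612], [0.0007203124163966395, -0.25974400455418534, 0.9656772407218561, -0.09323288417103515], [0.0, 0.0, 0.0, 1.0]], 'shot': 3}
1.8
```

View pics/side0.png

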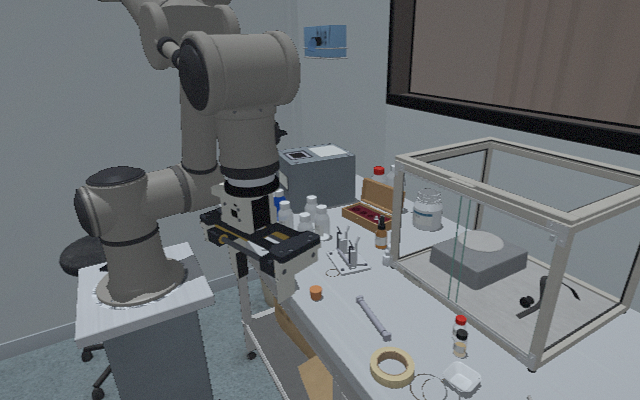

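View pics/top0.png

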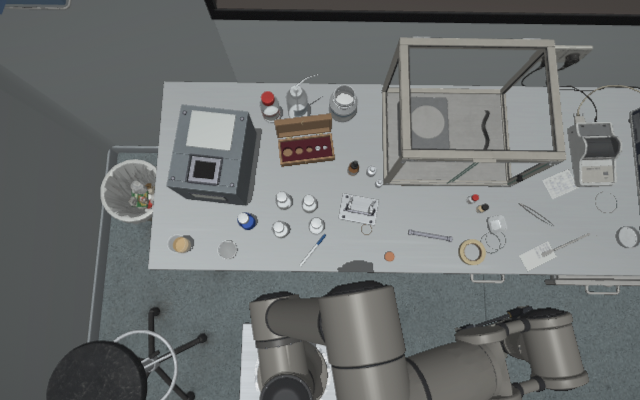

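View pics/wrist0.png

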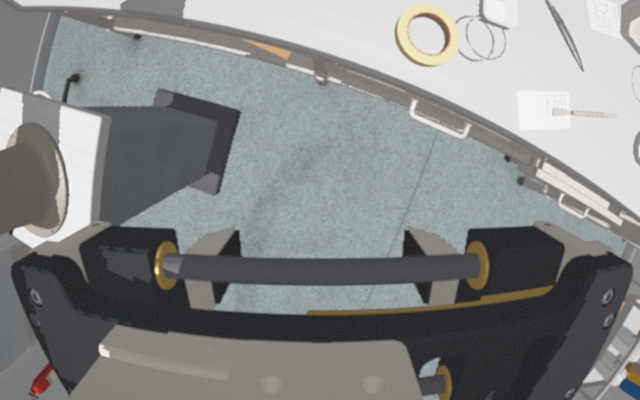

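The top view shows white bottles near (283,200), (309,203), (279,229) and (316,226). Possible confusions are the blue-capped bottle (246,220), the red-capped jar (268,100) and the clear jars (297,95) and (343,100). I'll take the four white ones and check them in a close crop.

```bash
cat > h.py <<'E'
import numpy as np, cv2
def ray_plane(p,u,v,z):
    K=np.array(p["camera_matrix"]);R=np.array(p["R"]);t=np.array(p["t"])
    d=R.T@np.linalg.solve(K,[u,v,1.]); c=-R.T@t
    return c+d*(z-c[2])/d[2]
def proj(p,X):
    q=np.array(p["camera_matrix"])@(np.array(p["R"])@np.array(X)+np.array(p["t"])); return q[:2]/q[2]
E
python3 - <<'E'
from cell import *
from h import *
p=read_camera("top"); im=p["img"][:,:,::-1]
c=im[80:280,160:400]; c=cv2.resize(c,None,fx=3.3,fy=3,interpolation=cv2.INTER_CUBIC); 
c=cv2.resize(im[80:280,160:400],(720,600),interpolation=cv2.INTER_CUBIC); cv2.imwrite("pics/topc.png",c)
s=read_camera("side"); c=cv2.resize(s["img"][130:290,250:410,::-1],(600,600),interpolation=cv2.INTER_CUBIC); cv2.imwrite("pics/sidec.png",c)
for u,v in [(283,194),(309,198),(279,224),(316,221),(246,215)]: print(ray_plane(p,u,v,0.107).round(3))
for q in ["bottle_1_center"]:
  for k in (p,s):
    for d in search_frame(q,k)+tip_of(q,k): print(d['score'],np.round(d['location'],3))
E
```

```text
[0.541 0.034 0.107]
[ 0.53  -0.045  0.107]
[0.45  0.043 0.107]
[ 0.46  -0.067  0.107]
[0.475 0.143 0.107]
0.65 [ 0.447 -0.064  0.078]
0.66 [ 0.517 -0.198  0.001]
0.52 [ 0.452 -0.065  0.05 ]
0.67 [ 0.45  -0.082  0.082]
0.7 [ 0.456 -0.068  0.054]
```

View pics/topc.png

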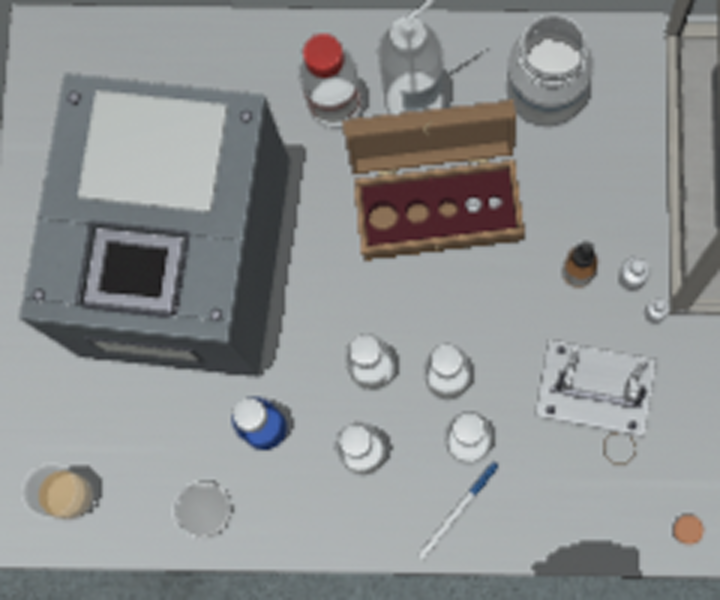

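View pics/sidec.png

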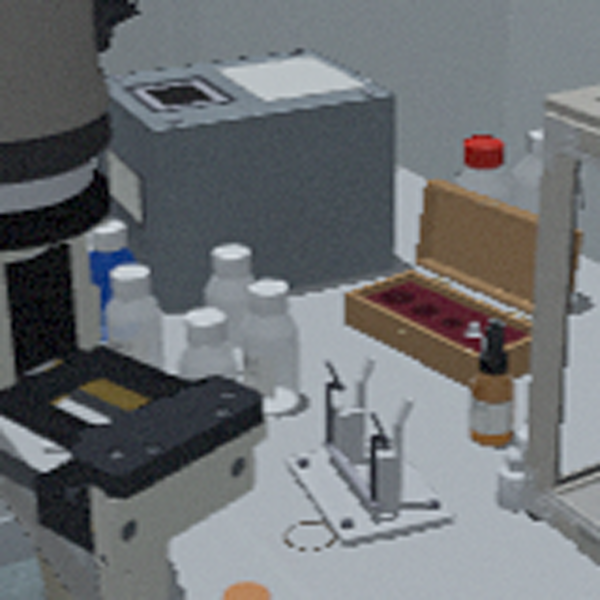

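The crop confirms four white bottles standing, with caps at crop pixels (365,349), (447,357), (358,436) and (469,427). The blue-bodied one at (260,420) is the look-alike. Next I'll measure the box and clip precisely.

```bash
python3 - <<'E'
from cell import *
from h import *
p=read_camera("top"); im=p["img"][:,:,::-1]
cv2.imwrite("pics/boxc.png",cv2.resize(im[95:215,160:270],(550,600),interpolation=cv2.INTER_CUBIC))
cv2.imwrite("pics/clipc.png",cv2.resize(im[180:250,330:460],(780,420),interpolation=cv2.INTER_CUBIC))
for n,(a,b) in dict(A=(365,349),B=(447,357),C=(358,436),D=(469,427)).items(): print(n,ray_plane(p,a/3+160,b/3+80,0.107).round(4))
for d in search_frame("returns_box",p): print(d)
s=read_camera("side");
cv2.imwrite("pics/clips.png",cv2.resize(s["img"][220:345,300:400,::-1],(480,600),interpolation=cv2.INTER_CUBIC))
E
```

```text
A [0.5341 0.0379 0.107 ]
B [ 0.5271 -0.045   0.107 ]
C [0.4455 0.0424 0.107 ]
D [ 0.4562 -0.0682  0.107 ]
{'location': [0.6427, 0.2407, 0.1838], 'score': 0.97}
```

View pics/boxc.png

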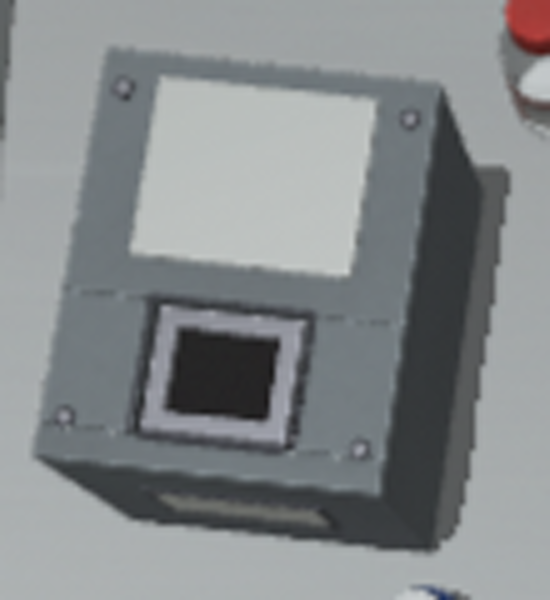

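View pics/clipc.png

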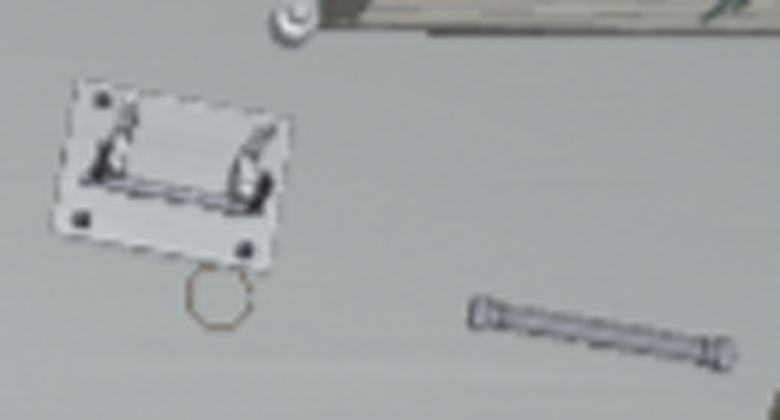

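View pics/clips.png

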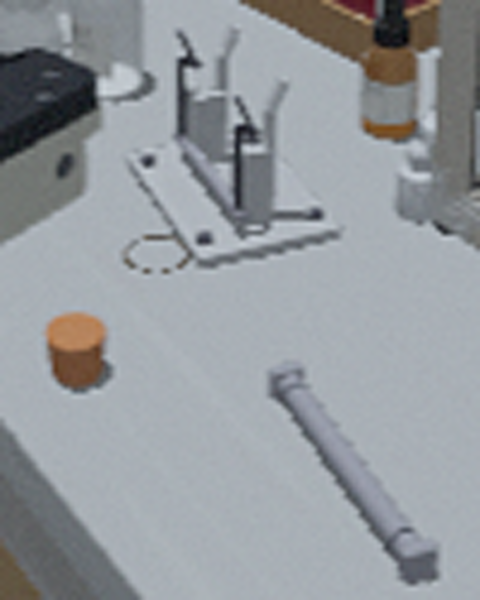

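Box crop: the top face corners are at (110,47), (442,85), (382,495) and (35,457), with the flap frame around (228,372). Clip crop: the base corners are at (75,78), (293,118), (270,270) and (52,235), and the rod ends at (470,312) and (737,353).

```bash
python3 - <<'E'
from cell import *
from h import *
p=read_camera("top")
def fit(name,px,sc,off,z,lx,ly):
    W=np.array([ray_plane(p,a/sc+off[0],b/sc+off[1],z)[:2] for a,b in px])
    # order TL(+x,+y) TR(+x,-y) BR(-x,-y) BL(-x,+y)
    M=np.array([[lx,ly],[lx,-ly],[-lx,-ly],[-lx,ly]])/2
    c=W.mean(0); th=np.arctan2(sum(M[:,0]*(W-c)[:,1]-M[:,1]*(W-c)[:,0]),sum((M*(W-c)).sum(1)))
    R=np.array([[np.cos(th),-np.sin(th)],[np.sin(th),np.cos(th)]])
    print(name,c.round(4),"yaw",th.round(4),"res",(W-c-M@R.T).round(3).tolist()); return c,R
c,R=fit("box",[(110,47),(442,85),(382,495),(35,457)],5,(160,95),.185,.25,.2)
print("flap",c+R@[-.065,0])
for q in [(152,297),(313,315),(295,450),(135,432)]: print((R.T@(ray_plane(p,q[0]/5+160,q[1]/5+95,.185)[:2]-c)).round(3))
fit("clip",[(75,78),(293,118),(270,270),(52,235)],6,(330,180),.008,.086,.12)
a=[ray_plane(p,u/6+330,v/6+180,.0085) for u,v in [(470,312),(737,353)]]
d=a[1]-a[0];print("rod",(a[0]+a[1])/2,np.linalg.norm(d),"dir",np.arctan2(-d[0],d[1]*-1*-1),d)
E
```

```text
box [0.6566 0.2472] yaw -0.0983 res [[0.0, -0.001], [-0.001, 0.001], [0.001, 0.0], [0.0, -0.001]]
flap [0.59192394 0.25359185]
[-0.024  0.049]
[-0.024 -0.045]
[-0.104 -0.047]
[-0.104  0.045]
clip [ 0.5156 -0.206 ] yaw -0.1559 res [[0.001, 0.0], [-0.001, 0.0], [0.0, 0.0], [-0.001, -0.001]]
rod [ 0.43292637 -0.43695181  0.0085    ] 0.14407940117422197 dir 3.0019499270900862 [-0.02005432 -0.1426769   0.        ]
```

```bash
cat > plan.py <<'E'
import sys, json, numpy as np
from scipy.spatial.transform import Rotation as Ro
from cell import observe
# usage: plan.py "x,y,z,yaw,n" ... waypoints
o=observe(); p=o['tool_pos']; R=Ro.from_euler('xyz',o['tool_rot'])
print(round(o['time'],2),p.round(4),o['tool_rot'].round(3),'F',o['contact_force'].round(1),'op',round(o['opening'],4),'q',o['qpos'].round(2))
rows=[]
for a in sys.argv[1:]:
    x,y,z,yaw,n=[float(v) for v in a.split(',')]; n=int(n)
    T=np.array([x,y,z]); Rt=Ro.from_euler('xyz',[np.pi,0,yaw]); rv=(R.inv()*Rt).as_rotvec(); p0,R0=p,R
    for i in range(1,n+1):
        Rn=R0*Ro.from_rotvec(rv*i/n); pn=p0+(T-p0)*i/n
        rows.append({"offset":[round(float(v),1) for v in R.inv().apply(pn-p)*1000],"rotation":[round(float(v),3) for v in (R.inv()*Rn).as_rotvec()]})
        p,R=pn,Rn
print(len(rows)); print(json.dumps(rows))
print(max(np.linalg.norm(r['offset']) for r in rows),max(np.linalg.norm(r['rotation']) for r in rows))
E
python3 plan.py 0.456,-0.068,0.27,0,15 0.456,-0.068,0.155,0,5
```

```text
2.3 [ 0.1671 -0.4977  0.2922] [3.142 0.    0.324] F [ 0.1  0.4 -0. ] op 0.0918 q [-1.39  0.34  1.52  0.    1.28 -0.15]
20
[{"offset": [27.4, -21.0, 1.5], "rotation": [0.0, -0.0, 0.022]}, {"offset": [26.9, -21.6, 1.5], "rotation": [0.0, -0.0, 0.022]}, {"offset": [26.4, -22.2, 1.5], "rotation": [0.0, -0.0, 0.022]}, {"offset": [26.0, -22.8, 1.5], "rotation": [0.0, -0.0, 0.022]}, {"offset": [25.5, -23.3, 1.5], "rotation": [0.0, -0.0, 0.022]}, {"offset": [25.0, -23.9, 1.5], "rotation": [0.0, -0.0, 0.022]}, {"offset": [24.4, -24.4, 1.5], "rotation": [0.0, -0.0, 0.022]}, {"offset": [23.9, -24.9, 1.5], "rotation": [0.0, -0.0, 0.022]}, {"offset": [23.4, -25.4, 1.5], "rotation": [0.0, -0.0, 0.022]}, {"offset": [22.8, -25.9, 1.5], "rotation": [0.0, -0.0, 0.022]}, {"offset": [22.2, -26.4, 1.5], "rotation": [0.0, -0.0, 0.022]}, {"offset": [21.7, -26.9, 1.5], "rotation": [0.0, -0.0, 0.022]}, {"offset": [21.1, -27.3, 1.5], "rotation": [0.0, -0.0, 0.022]}, {"offset": [20.5, -27.8, 1.5], "rotation": [0.0, -0.0, 0.022]}, {"offset": [19.9, -28.2, 1.5], "rotation": [0.0, -0.0, 0.022]}, {"offset": [0.0, -0.0, 23.0], "rotation": [-0.0, 0.0, 0.0]}, {"offset": [0.0, -0.0, 23.0], "rotation": [-0.0, 0.0, 0.0]}, {"offset": [0.0, -0.0, 23.0], "rotation": [-0.0, 0.0, 0.0]}, {"offset": [0.0, -0.0, 23.0], "rotation": [-0.0, 0.0, 0.0]}, {"offset": [0.0, -0.0, 23.0], "rotation": [-0.0, 0.0, 0.0]}]
34.6187810299554 0.022
```

apply_moves --motion '[{"offset": [27, -21, 1], "rotation": [0, 0, 0.108]}, {"offset": [25, -24, 1], "rotation": [0, 0, 0.108]}, {"offset": [22, -26, 1], "rotation": [0, 0, 0.108]}, {"offset": [24, -36, 2], "rotation": [0, 0, 0]}, {"offset": [24, -36, 2], "rotation": [0, 0, 0]}, {"offset": [24, -36, 2], "rotation": [0, 0, 0]}, {"offset": [24, -36, 2], "rotation": [0, 0, 0]}, {"offset": [24, -36, 2], "rotation": [0, 0, 0]}, {"offset": [24, -36, 2], "rotation": [0, 0, 0]}, {"offset": [24, -36, 2], "rotation": [0, 0, 0]}, {"offset": [24, -36, 2], "rotation": [0, 0, 0]}, {"offset": [0, 0, 0], "rotation": [0, 0, 0]}]' --grip 0.28 --grip_force 40

```text
time: 3.3
tool_pos: [0.4158, -0.1347, 0.273]
tool_rot: [3.136, -0.005, -0.024]
contact_force: [-0.6, 0.1, -0.0]
opening: 0.066
```

```bash
python3 plan.py 0.456,-0.068,0.25,0,3 | head -c 600
```

```text
3.3 [ 0.4158 -0.1347  0.273 ] [ 3.136 -0.005 -0.024] F [-0.6  0.1 -0. ] op 0.066 q [-0.49  0.2   1.78 -0.    1.15  1.11]
3
[{"offset": [12.8, -22.6, 7.6], "rotation": [0.002, -0.002, -0.008]}, {"offset": [13.0, -22.5, 7.6], "rotation": [0.002, -0.002, -0.008]}, {"offset": [13.2, -22.4, 7.6], "rotation": [0.002, -0.002, -0.008]}]
27.088004725339218 0.00848528137423857
```

apply_moves --motion '[{"offset": [13, -22.5, 7.6], "rotation": [0.002, -0.002, -0.008]}, {"offset": [13, -22.5, 7.6], "rotation": [0.002, -0.002, -0.008]}, {"offset": [13, -22.5, 7.6], "rotation": [0.002, -0.002, -0.008]}, {"offset": [0, 0, 0], "rotation": [0, 0, 0]}, {"offset": [0, 0, 0], "rotation": [0, 0, 0]}]'

```text
time: 3.72
tool_pos: [0.4587, -0.0625, 0.2497]
tool_rot: [3.141, -0.001, 0.008]
contact_force: [-0.4, 0.0, -0.5]
opening: 0.066
```

```bash
cat >> h.py <<'E'
from scipy.spatial.transform import Rotation as Ro
def wrist_px(p,o,X):
    """world pt -> wrist pixel"""
    T=np.array(p["tool_from_camera"]);R=Ro.from_euler('xyz',o['tool_rot']).as_matrix()
    Xt=R.T@(np.array(X)-o['tool_pos']); Xc=T[:3,:3].T@(Xt-T[:3,3])
    K=np.array(p["camera_matrix"]); th=np.arctan2(np.hypot(Xc[0],Xc[1]),Xc[2]); ph=np.arctan2(Xc[1],Xc[0])
    return np.array([K[0,2]+K[0,0]*th*np.cos(ph),K[1,2]+K[1,1]*th*np.sin(ph)])
def wrist_plane(p,o,u,v,z):
    T=np.array(p["tool_from_camera"]);R=Ro.from_euler('xyz',o['tool_rot']).as_matrix();K=np.array(p["camera_matrix"])
    a=(u-K[0,2])/K[0,0];b=(v-K[1,2])/K[1,1];th=np.hypot(a,b);s=np.sin(th)/max(th,1e-9)
    d=R@T[:3,:3]@np.array([a*s,b*s,np.cos(th)]); c=o['tool_pos']+R@T[:3,3]
    return c+d*(z-c[2])/d[2]
E
python3 - <<'E'
from cell import *
from h import *
o=observe(); p=read_camera("wrist"); im=p["img"][:,:,::-1].copy()
print(o['tool_pos'],o['tool_rot'])
for n,c in dict(A=(.534,.038),B=(.527,-.045),C=(.4455,.0424),D=(.456,-.068)).items():
    u=wrist_px(p,o,[*c,.107]); print(n,u); cv2.circle(im,tuple(int(v) for v in u),2,(0,0,255),-1)
cv2.imwrite("pics/w1.png",im)
E
```

```text
[ 0.45872405 -0.06252039  0.24973951] [ 3.14073432e+00 -6.57889386e-04  7.89540331e-03]
A [195.60859757 113.64437067]
B [298.77793038 118.97866179]
C [197.88974794 219.60004587]
D [328.07355484 209.43461205]
```

View pics/w1.png

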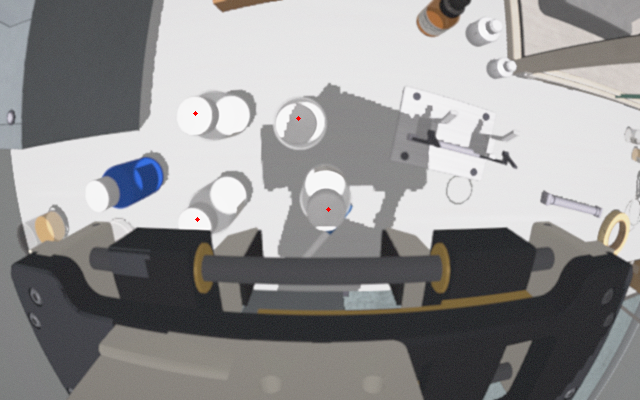

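The red predictions land on the cap tops: A (196,114), B (299,119), C (198,220) and D (328,209). Descending on D.

apply_moves --motion '[{"offset": [-2.7, 5.5, 15], "rotation": [0, 0, 0.008]}, {"offset": [0, 0, 20], "rotation": [0, 0, 0]}, {"offset": [0, 0, 20], "rotation": [0, 0, 0]}, {"offset": [0, 0, 20], "rotation": [0, 0, 0]}, {"offset": [0, 0, 12], "rotation": [0, 0, 0]}, {"offset": [0, 0, 4], "rotation": [0, 0, 0]}, {"offset": [0, 0, 0], "rotation": [0, 0, 0]}]'

```text
time: 4.35
tool_pos: [0.4553, -0.0764, 0.1592]
tool_rot: [3.137, -0.008, -0.01]
contact_force: [0.1, 0.2, 0.1]
opening: 0.0664
```

```bash
python3 plan.py 0.456,-0.068,0.155,0,1
```

```text
4.35 [ 0.4553 -0.0764  0.1592] [ 3.137 -0.008 -0.01 ] F [0.1 0.2 0.1] op 0.0664 q [-0.33  0.39  1.88 -0.    0.86  1.25]
1
[{"offset": [0.6, -8.4, 4.2], "rotation": [0.005, -0.008, -0.01]}]
9.410632284814874 0.01374772708486752
```

apply_moves --motion '[{"offset": [0.6, -8.4, 4], "rotation": [0.005, -0.008, -0.01]}, {"offset": [0, 0, 0], "rotation": [0, 0, 0]}, {"offset": [0, 0, 0], "rotation": [0, 0, 0]}]'

```text
time: 4.6
tool_pos: [0.4565, -0.069, 0.1568]
tool_rot: [3.141, -0.002, -0.002]
contact_force: [-0.1, 0.2, -0.0]
opening: 0.0659
```

apply_moves --motion '[{"offset": [0, 0, 0], "rotation": [0, 0, 0]}, {"offset": [0, 0, 0], "rotation": [0, 0, 0]}, {"offset": [0, 0, 0], "rotation": [0, 0, 0]}, {"offset": [0, 0, 0], "rotation": [0, 0, 0]}, {"offset": [0, 0, 0], "rotation": [0, 0, 0]}, {"offset": [0, 0, 0], "rotation": [0, 0, 0]}]' --grip 0.9 --grip_force 40

```text
time: 5.1
tool_pos: [0.4577, -0.0689, 0.1591]
tool_rot: [3.14, -0.007, -0.0]
contact_force: [-0.7, -0.4, -1.7]
opening: 0.0311
```

apply_moves --motion '[{"offset": [0, 0, -20], "rotation": [0, 0, 0]}, {"offset": [0, 0, -35], "rotation": [0, 0, 0]}, {"offset": [0, 0, -35], "rotation": [0, 0, 0]}, {"offset": [0, 0, -35], "rotation": [0, 0, 0]}, {"offset": [0, 0, -35], "rotation": [0, 0, 0]}, {"offset": [0, 0, -35], "rotation": [0, 0, 0]}, {"offset": [0, 0, 0], "rotation": [0, 0, 0]}, {"offset": [0, 0, 0], "rotation": [0, 0, 0]}]'

```text
time: 5.77
tool_pos: [0.4546, -0.0681, 0.3608]
tool_rot: [-3.141, 0.002, -0.0]
contact_force: [-0.6, 0.3, -1.8]
opening: 0.0311
```

```bash
python3 plan.py 0.597,0.253,0.375,-0.098,12
```

```text
5.77 [ 0.4546 -0.0681  0.3608] [-3.141e+00  2.000e-03 -0.000e+00] F [-0.6  0.3 -1.8] op 0.0311 q [-0.32  0.17  1.56 -0.    1.41  1.26]
12
[{"offset": [11.9, -26.8, -1.2], "rotation": [-0.0, 0.0, 0.008]}, {"offset": [11.6, -26.9, -1.2], "rotation": [-0.0, 0.0, 0.008]}, {"offset": [11.4, -26.9, -1.2], "rotation": [-0.0, 0.0, 0.008]}, {"offset": [11.2, -27.0, -1.2], "rotation": [-0.0, 0.0, 0.008]}, {"offset": [11.0, -27.1, -1.2], "rotation": [-0.0, 0.0, 0.008]}, {"offset": [10.8, -27.2, -1.2], "rotation": [-0.0, 0.0, 0.008]}, {"offset": [10.5, -27.3, -1.2], "rotation": [-0.0, 0.0, 0.008]}, {"offset": [10.3, -27.4, -1.2], "rotation": [-0.0, 0.0, 0.008]}, {"offset": [10.1, -27.5, -1.2], "rotation": [-0.0, 0.0, 0.008]}, {"offset": [9.9, -27.6, -1.2], "rotation": [-0.0, 0.0, 0.008]}, {"offset": [9.6, -27.6, -1.2], "rotation": [-0.0, 0.0, 0.008]}, {"offset": [9.4, -27.7, -1.2], "rotation": [-0.0, 0.0, 0.008]}]
29.34774267298935 0.008
```

apply_moves --motion '[{"offset": [12, -27, -2], "rotation": [0, 0, 0.008]}, {"offset": [12, -27, -2], "rotation": [0, 0, 0.008]}, {"offset": [11, -27, -1], "rotation": [0, 0, 0.008]}, {"offset": [11, -27, -1], "rotation": [0, 0, 0.008]}, {"offset": [11, -27, -1], "rotation": [0, 0, 0.008]}, {"offset": [11, -27, -1], "rotation": [0, 0, 0.008]}, {"offset": [11, -27, -1], "rotation": [0, 0, 0.008]}, {"offset": [10, -27, -1], "rotation": [0, 0, 0.008]}, {"offset": [10, -27, -1], "rotation": [0, 0, 0.008]}, {"offset": [10, -27, -1], "rotation": [0, 0, 0.008]}, {"offset": [0, 0, 0], "rotation": [0, 0, 0]}, {"offset": [0, 0, 0], "rotation": [0, 0, 0]}]'

```text
time: 6.77
tool_pos: [0.576, 0.2091, 0.3524]
tool_rot: [3.135, 0.029, -0.089]
contact_force: [-0.7, -0.4, -1.0]
opening: 0.0315
```

```bash
python3 plan.py 0.597,0.253,0.365,-0.098,2
```

```text
6.77 [0.576  0.2091 0.3524] [ 3.135  0.029 -0.089] F [-0.7 -0.4 -1. ] op 0.0315 q [0.22 0.49 1.13 0.   1.55 1.88]
2
[{"offset": [8.3, -22.7, -6.7], "rotation": [0.003, 0.014, 0.004]}, {"offset": [8.3, -22.8, -6.5], "rotation": [0.003, 0.014, 0.004]}]
25.119315277292095 0.014866068747318505
```

apply_moves --motion '[{"offset": [8, -22, -7], "rotation": [0.003, 0.014, 0.004]}, {"offset": [8, -22, -7], "rotation": [0.003, 0.014, 0.004]}, {"offset": [0, 0, 0], "rotation": [0, 0, 0]}, {"offset": [0, 0, 0], "rotation": [0, 0, 0]}]'

```text
time: 7.1
tool_pos: [0.5956, 0.2498, 0.3598]
tool_rot: [3.136, 0.01, -0.099]
contact_force: [0.2, -0.4, -1.4]
opening: 0.0314
```

```bash
python3 plan.py 0.597,0.253,0.365,-0.098,1; python3 - <<'E'
from cell import *
from h import *
o=observe(); p=read_camera("wrist"); cv2.imwrite("pics/w2.png",p["img"][:,:,::-1])
E
```

```text
7.1 [0.5956 0.2498 0.3598] [ 3.136  0.01  -0.099] F [ 0.2 -0.4 -1.4] op 0.0314 q [ 0.28  0.55  1.01 -0.    1.59  1.95]
1
[{"offset": [1.0, -3.3, -5.2], "rotation": [0.006, 0.01, -0.001]}]
6.239390995922599 0.011704699910719625
```

View pics/w2.png

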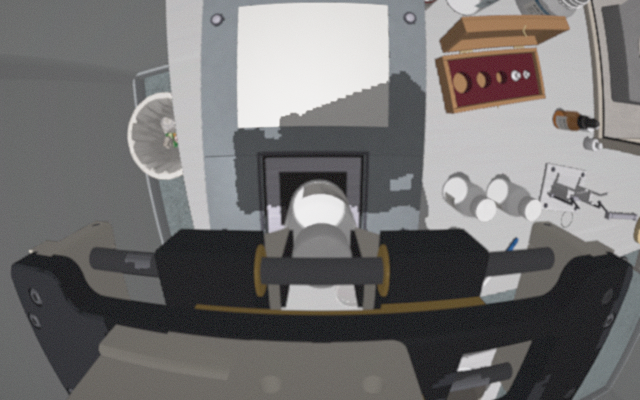

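The bottle is held upright at (322,215), above the flap frame (260–367, 153+). Pushing down.

apply_moves --motion '[{"offset": [1, -3, 0], "rotation": [0.006, 0.01, 0]}, {"offset": [0, 0, 15], "rotation": [0, 0, 0]}, {"offset": [0, 0, 15], "rotation": [0, 0, 0]}, {"offset": [0, 0, 15], "rotation": [0, 0, 0]}, {"offset": [0, 0, 15], "rotation": [0, 0, 0]}, {"offset": [0, 0, 15], "rotation": [0, 0, 0]}, {"offset": [0, 0, 15], "rotation": [0, 0, 0]}, {"offset": [0, 0, 15], "rotation": [0, 0, 0]}, {"offset": [0, 0, 0], "rotation": [0, 0, 0]}]'

```text
time: 7.9
tool_pos: [0.6013, 0.2437, 0.2597]
tool_rot: [-3.132, -0.027, -0.11]
contact_force: [1.6, 1.3, -2.3]
opening: 0.0311
```

```bash
python3 plan.py 0.597,0.253,0.215,-0.098,3
```

```text
7.9 [0.6013 0.2437 0.2597] [-3.132 -0.027 -0.11 ] F [ 1.6  1.3 -2.3] op 0.0311 q [ 0.27  0.58  1.22 -0.    1.31  1.95]
3
[{"offset": [-2.2, -2.8, 14.9], "rotation": [-0.003, -0.009, -0.004]}, {"offset": [-2.0, -2.8, 14.9], "rotation": [-0.003, -0.009, -0.004]}, {"offset": [-1.9, -2.9, 14.9], "rotation": [-0.003, -0.009, -0.004]}]
15.319595294915594 0.010295630140987
```

apply_moves --motion '[{"offset": [-4, -9, 0], "rotation": [-0.008, -0.025, -0.012]}, {"offset": [0, 0, 0], "rotation": [0, 0, 0]}, {"offset": [0, 0, 0], "rotation": [0, 0, 0]}]'

```text
time: 8.15
tool_pos: [0.5997, 0.2503, 0.2615]
tool_rot: [-3.14, -0.007, -0.101]
contact_force: [1.9, -0.3, -1.0]
opening: 0.0311
```

```bash
python3 plan.py 0.597,0.253,0.215,-0.098,3
```

```text
8.15 [0.5997 0.2503 0.2615] [-3.14  -0.007 -0.101] F [ 1.9 -0.3 -1. ] op 0.0311 q [ 0.28  0.59  1.2  -0.    1.34  1.95]
3
[{"offset": [-1.1, -0.8, 15.5], "rotation": [-0.001, -0.002, -0.001]}, {"offset": [-1.1, -0.8, 15.5], "rotation": [-0.001, -0.002, -0.001]}, {"offset": [-1.0, -0.8, 15.5], "rotation": [-0.001, -0.002, -0.001]}]
15.559562975867927 0.0024494897427831783
```

apply_moves --motion '[{"offset": [-1, -1, 14], "rotation": [0, -0.002, 0]}, {"offset": [-1, -1, 14], "rotation": [0, -0.002, 0]}, {"offset": [-1, -1, 14], "rotation": [0, -0.002, 0]}, {"offset": [0, 0, 4], "rotation": [0, 0, 0]}, {"offset": [0, 0, 0], "rotation": [0, 0, 0]}, {"offset": [0, 0, 0], "rotation": [0, 0, 0]}]'

```text
time: 8.65
tool_pos: [0.6009, 0.251, 0.2217]
tool_rot: [-3.135, -0.017, -0.104]
contact_force: [2.7, 1.3, -1.4]
opening: 0.0312
```

```bash
python3 plan.py 0.597,0.253,0.215,-0.098,1;  python3 - <<'E'
from cell import *
from h import *
o=observe(); p=read_camera("wrist"); cv2.imwrite("pics/w3.png",p["img"][:,:,::-1])
E
```

```text
8.65 [0.6009 0.251  0.2217] [-3.135 -0.017 -0.104] F [ 2.7  1.3 -1.4] op 0.0312 q [ 0.28  0.62  1.26 -0.    1.24  1.95]
1
[{"offset": [-4.2, -1.5, 6.6], "rotation": [-0.007, -0.017, -0.006]}]
7.965550828411052 0.019339079605813717
```

View pics/w3.png

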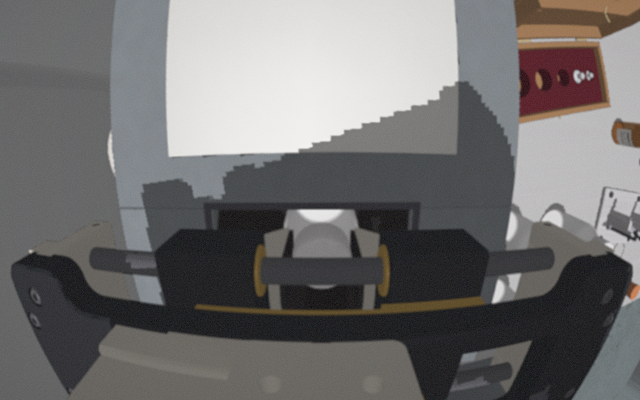

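apply_moves --motion '[{"offset": [-4, -1, 6], "rotation": [-0.007, -0.017, -0.006]}, {"offset": [0, 0, 0], "rotation": [0, 0, 0]}, {"offset": [0, 0, 0], "rotation": [0, 0, 0]}]'

```text
time: 8.95
tool_pos: [0.5979, 0.2523, 0.2176]
tool_rot: [-3.142, -0.003, -0.098]
contact_force: [3.5, 0.1, -1.0]
opening: 0.0311
```

apply_moves --motion '[{"offset": [0, 0, 0], "rotation": [0, 0, 0]}, {"offset": [0, 0, 0], "rotation": [0, 0, 0]}, {"offset": [0, 0, 0], "rotation": [0, 0, 0]}, {"offset": [0, 0, 0], "rotation": [0, 0, 0]}]' --grip 0.5

```text
time: 9.28
tool_pos: [0.5979, 0.2522, 0.2192]
tool_rot: [3.141, -0.004, -0.098]
contact_force: [2.4, -0.1, 2.5]
opening: 0.0453
```

```bash
python3 plan.py 0.597,0.253,0.215,-0.098,1;  python3 - <<'E'
from cell import *
from h import *
o=observe(); p=read_camera("wrist"); cv2.imwrite("pics/w4.png",p["img"][:,:,::-1])
E
```

```text
9.28 [0.5979 0.2522 0.2192] [ 3.141 -0.004 -0.098] F [ 2.4 -0.1  2.5] op 0.0453 q [ 0.28  0.63  1.26 -0.    1.25  1.95]
1
[{"offset": [-1.0, -0.7, 4.1], "rotation": [0.0, -0.004, 0.0]}]
4.277849927241487 0.004
```

View pics/w4.png

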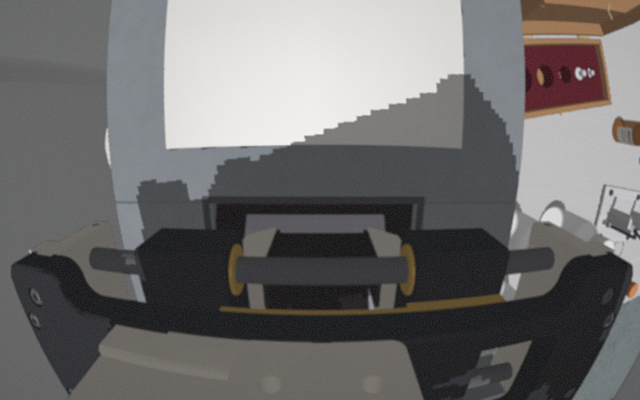

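The bottle has dropped out of the fingers and the flap panel is rising at (315,225). Backing out and going to C.

apply_moves --motion '[{"offset": [0, 0, -20], "rotation": [0, 0, 0]}, {"offset": [0, 0, -25], "rotation": [0, 0, 0]}, {"offset": [0, 0, -25], "rotation": [0, 0, 0]}, {"offset": [-16, 22, 0], "rotation": [0, 0, -0.03]}, {"offset": [-18, 26, 0], "rotation": [0, 0, -0.03]}, {"offset": [-18, 26, 0], "rotation": [0, 0, -0.03]}, {"offset": [-18, 26, 0], "rotation": [0, 0, 0]}, {"offset": [-18, 26, 0], "rotation": [0, 0, 0]}, {"offset": [-18, 26, 0], "rotation": [0, 0, 0]}, {"offset": [-18, 26, 0], "rotation": [0, 0, 0]}, {"offset": [0, 0, 0], "rotation": [0, 0, 0]}, {"offset": [0, 0, 0], "rotation": [0, 0, 0]}]' --grip 0.28

```text
time: 10.33
tool_pos: [0.4556, 0.0751, 0.2872]
tool_rot: [-3.138, 0.015, 0.002]
contact_force: [-0.1, 0.8, 0.5]
opening: 0.066
```

```bash
python3 plan.py 0.4455,0.0424,0.26,0,1;  python3 - <<'E'
from cell import *
from h import *
o=observe(); p=read_camera("wrist"); im=p["img"][:,:,::-1].copy()
for n,c in dict(A=(.534,.038),B=(.527,-.045),C=(.4455,.0424)).items():
    u=wrist_px(p,o,[*c,.107]); cv2.circle(im,tuple(int(v) for v in u),2,(0,0,255),-1)
cv2.imwrite("pics/w5.png",im)
p=read_camera("top"); cv2.imwrite("pics/t5.png",p["img"][:,:,::-1])
E
```

```text
10.33 [0.4556 0.0751 0.2872] [-3.138e+00  1.500e-02  2.000e-03] F [-0.1  0.8  0.5] op 0.066 q [-0.    0.24  1.69  0.    1.23  1.56]
1
[{"offset": [-9.8, 32.7, 27.3], "rotation": [-0.003, 0.015, 0.002]}]
43.71063943709815 0.015427248620541512
```

View pics/w5.png

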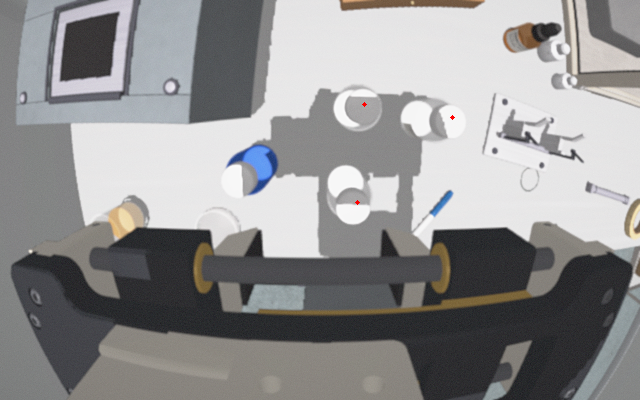

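View pics/t5.png

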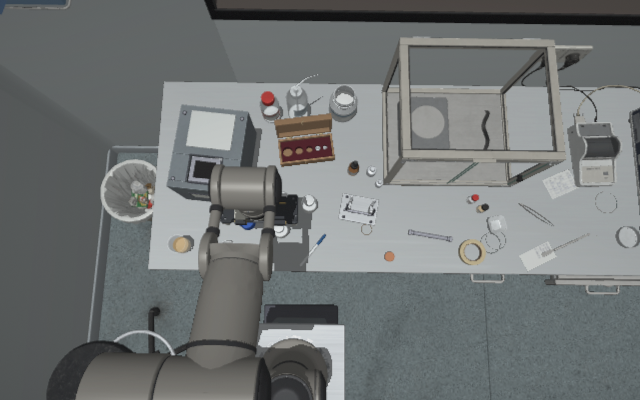

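The flap looks shut (wrist image, 90,45). C's cap is at (353,206), close to the prediction. Descending on C.

apply_moves --motion '[{"offset": [-9, 27, 10], "rotation": [-0.003, 0.01, 0.002]}, {"offset": [0, 0, 0], "rotation": [0, 0, 0]}, {"offset": [0, 0, 20], "rotation": [0, 0, 0]}, {"offset": [0, 0, 20], "rotation": [0, 0, 0]}, {"offset": [0, 0, 20], "rotation": [0, 0, 0]}, {"offset": [0, 0, 15], "rotation": [0, 0, 0]}, {"offset": [0, 0, 0], "rotation": [0, 0, 0]}, {"offset": [0, 0, 0], "rotation": [0, 0, 0]}]'

```text
time: 11.1
tool_pos: [0.4523, 0.0546, 0.1991]
tool_rot: [-3.139, 0.002, 0.009]
contact_force: [0.4, 0.1, 0.5]
opening: 0.0658
```

```bash
python3 plan.py 0.4455,0.0434,0.156,0,1
```

```text
11.1 [0.4523 0.0546 0.1991] [-3.139e+00  2.000e-03  9.000e-03] F [0.4 0.1 0.5] op 0.0658 q [-0.05  0.32  1.84  0.    0.98  1.51]
1
[{"offset": [-6.8, 11.2, 43.1], "rotation": [-0.003, 0.002, 0.009]}]
45.04764144769402 0.009695359714832657
```

apply_moves --motion '[{"offset": [-7, 11, 5], "rotation": [-0.003, 0.002, 0.009]}, {"offset": [0, 0, 0], "rotation": [0, 0, 0]}, {"offset": [0, 0, 16], "rotation": [0, 0, 0]}, {"offset": [0, 0, 15], "rotation": [0, 0, 0]}, {"offset": [0, 0, 0], "rotation": [0, 0, 0]}]'

```text
time: 11.52
tool_pos: [0.4502, 0.046, 0.1668]
tool_rot: [-3.141, -0.009, 0.002]
contact_force: [-0.7, 0.3, 0.0]
opening: 0.0663
```

```bash
python3 plan.py 0.4455,0.0434,0.156,0,1
```

```text
11.52 [0.4502 0.046  0.1668] [-3.141e+00 -9.000e-03  2.000e-03] F [-0.7  0.3  0. ] op 0.0663 q [-0.07  0.36  1.89  0.    0.88  1.5 ]
1
[{"offset": [-4.8, 2.6, 10.8], "rotation": [-0.0, -0.009, 0.002]}]
12.101239605924677 0.009219544457292887
```

apply_moves --motion '[{"offset": [-5, 2.6, 10], "rotation": [0, -0.009, 0.002]}, {"offset": [0, 0, 0], "rotation": [0, 0, 0]}, {"offset": [-1, 0, 2], "rotation": [0, 0, 0]}, {"offset": [0, 0, 0], "rotation": [0, 0, 0]}]'

```text
time: 11.85
tool_pos: [0.446, 0.0442, 0.1568]
tool_rot: [-3.141, -0.003, 0.001]
contact_force: [-0.2, -0.1, -0.6]
opening: 0.0662
```

apply_moves --motion '[{"offset": [0, 0, 0], "rotation": [0, 0, 0]}, {"offset": [0, 0, 0], "rotation": [0, 0, 0]}, {"offset": [0, 0, 0], "rotation": [0, 0, 0]}, {"offset": [0, 0, 0], "rotation": [0, 0, 0]}, {"offset": [0, 0, 0], "rotation": [0, 0, 0]}, {"offset": [0, 0, 0], "rotation": [0, 0, 0]}]' --grip 0.9

```text
time: 12.35
tool_pos: [0.4471, 0.0442, 0.1586]
tool_rot: [-3.141, -0.007, 0.001]
contact_force: [0.3, 0.7, -1.2]
opening: 0.0312
```

apply_moves --motion '[{"offset": [0, 0, -20], "rotation": [0, 0, 0]}, {"offset": [0, 0, -36], "rotation": [0, 0, 0]}, {"offset": [0, 0, -36], "rotation": [0, 0, 0]}, {"offset": [0, 0, -36], "rotation": [0, 0, 0]}, {"offset": [0, 0, -36], "rotation": [0, 0, 0]}, {"offset": [0, 0, -36], "rotation": [0, 0, 0]}, {"offset": [0, 0, -15], "rotation": [0, 0, 0]}, {"offset": [0, 0, 0], "rotation": [0, 0, 0]}]'

```text
time: 13.02
tool_pos: [0.4436, 0.0441, 0.3812]
tool_rot: [-3.141, 0.003, 0.0]
contact_force: [1.1, 0.2, -1.7]
opening: 0.031
```

apply_moves --motion '[{"offset": [18, -22, -1], "rotation": [0, 0, 0.01]}, {"offset": [18, -25, -3], "rotation": [0, 0, 0.01]}, {"offset": [18, -25, -3], "rotation": [0, 0, 0.01]}, {"offset": [18, -25, -3], "rotation": [0, 0, 0.01]}, {"offset": [18, -25, -3], "rotation": [0, 0, 0.01]}, {"offset": [18, -25, -3], "rotation": [0, 0, 0.01]}, {"offset": [18, -25, -3], "rotation": [0, 0, 0.01]}, {"offset": [0, 0, 0], "rotation": [0, 0, 0]}, {"offset": [0, 0, 0], "rotation": [0, 0, 0]}]'

```text
time: 13.77
tool_pos: [0.5786, 0.2191, 0.3849]
tool_rot: [3.136, 0.02, -0.077]
contact_force: [-1.0, -0.3, -1.7]
opening: 0.0311
```

```bash
python3 plan.py 0.597,0.253,0.36,-0.098,1
```

```text
13.77 [0.5786 0.2191 0.3849] [ 3.136  0.02  -0.077] F [-1.  -0.3 -1.7] op 0.0311 q [0.24 0.49 1.04 0.   1.63 1.89]
1
[{"offset": [16.2, -35.4, 24.4], "rotation": [0.006, 0.02, 0.021]}]
45.945184731373104 0.029614185789921695
```

apply_moves --motion '[{"offset": [8, -17, 6], "rotation": [0.003, 0.01, 0.01]}, {"offset": [8, -17, 6], "rotation": [0.003, 0.01, 0.01]}, {"offset": [0, 0, 0], "rotation": [0, 0, 0]}, {"offset": [0, 0, 0], "rotation": [0, 0, 0]}]'

```text
time: 14.1
tool_pos: [0.5963, 0.2505, 0.3655]
tool_rot: [3.137, 0.008, -0.098]
contact_force: [-0.1, -1.0, -0.1]
opening: 0.031
```

```bash
python3 plan.py 0.597,0.253,0.35,-0.098,1
```

```text
14.1 [0.5963 0.2505 0.3655] [ 3.137  0.008 -0.098] F [-0.1 -1.  -0.1] op 0.031 q [ 0.28  0.55  1.   -0.    1.61  1.95]
1
[{"offset": [0.6, -2.6, 15.5], "rotation": [0.004, 0.008, -0.0]}]
15.728000508646991 0.00894427190999916
```

apply_moves --motion '[{"offset": [1, -2, 0], "rotation": [0.004, 0.008, 0]}, {"offset": [0, 0, 0], "rotation": [0, 0, 0]}, {"offset": [-0.5, -0.8, 15], "rotation": [0, -0.002, 0]}, {"offset": [-0.5, -0.8, 15], "rotation": [0, -0.002, 0]}, {"offset": [-0.5, -0.8, 15], "rotation": [0, -0.002, 0]}, {"offset": [-0.5, -0.8, 15], "rotation": [0, -0.002, 0]}, {"offset": [-0.5, -0.8, 15], "rotation": [0, -0.002, 0]}, {"offset": [-0.5, -0.8, 15], "rotation": [0, -0.002, 0]}, {"offset": [-0.5, -0.8, 15], "rotation": [0, -0.002, 0]}, {"offset": [0, 0, 0], "rotation": [0, 0, 0]}]'

```text
time: 14.93
tool_pos: [0.5994, 0.2504, 0.2719]
tool_rot: [-3.133, -0.021, -0.106]
contact_force: [2.8, 1.7, -0.4]
opening: 0.0311
```

```bash
python3 plan.py 0.597,0.253,0.215,-0.098,3
```

```text
14.93 [0.5994 0.2504 0.2719] [-3.133 -0.021 -0.106] F [ 2.8  1.7 -0.4] op 0.0311 q [0.28 0.58 1.19 0.   1.35 1.95]
3
[{"offset": [-1.3, -0.6, 19.0], "rotation": [-0.003, -0.007, -0.003]}, {"offset": [-1.2, -0.7, 19.0], "rotation": [-0.003, -0.007, -0.003]}, {"offset": [-1.0, -0.7, 19.0], "rotation": [-0.003, -0.007, -0.003]}]
19.053870997778905 0.00818535277187245
```

apply_moves --motion '[{"offset": [-2, -1, 13], "rotation": [-0.004, -0.01, -0.003]}, {"offset": [-1, -1, 13], "rotation": [-0.003, -0.007, -0.003]}, {"offset": [-1, -1, 13], "rotation": [0, -0.004, 0]}, {"offset": [-0.5, -0.5, 12], "rotation": [0, -0.003, 0]}, {"offset": [0, 0, 4], "rotation": [0, 0, 0]}, {"offset": [0, 0, 0], "rotation": [0, 0, 0]}, {"offset": [0, 0, 0], "rotation": [0, 0, 0]}]'

```text
time: 15.52
tool_pos: [0.5979, 0.2529, 0.2168]
tool_rot: [-3.139, -0.004, -0.101]
contact_force: [2.2, 0.2, 0.1]
opening: 0.0312
```

```bash
python3 plan.py 0.597,0.253,0.215,-0.098,1
```

```text
15.52 [0.5979 0.2529 0.2168] [-3.139 -0.004 -0.101] F [2.2 0.2 0.1] op 0.0312 q [0.28 0.63 1.26 0.   1.25 1.95]
1
[{"offset": [-0.9, -0.0, 1.8], "rotation": [-0.003, -0.004, -0.003]}]
2.0124611797498106 0.0058309518948453
```

Release, then out to bottle B.

apply_moves --motion '[{"offset": [0, 0, 0.5], "rotation": [0, 0, 0]}, {"offset": [0, 0, 0.5], "rotation": [0, 0, 0]}, {"offset": [0, 0, 0.5], "rotation": [0, 0, 0]}, {"offset": [0, 0, 0], "rotation": [0, 0, 0]}, {"offset": [0, 0, 0], "rotation": [0, 0, 0]}]' --grip 0.5

```text
time: 15.93
tool_pos: [0.5988, 0.2535, 0.2183]
tool_rot: [-3.137, -0.008, -0.1]
contact_force: [2.5, 0.8, 1.2]
opening: 0.0461
```

```bash
python3 - <<'E'
from cell import *
from h import *
o=observe(); p=read_camera("wrist"); cv2.imwrite("pics/w6.png",p["img"][:,:,::-1])
E
```

```text
(no output)
```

View pics/w6.png

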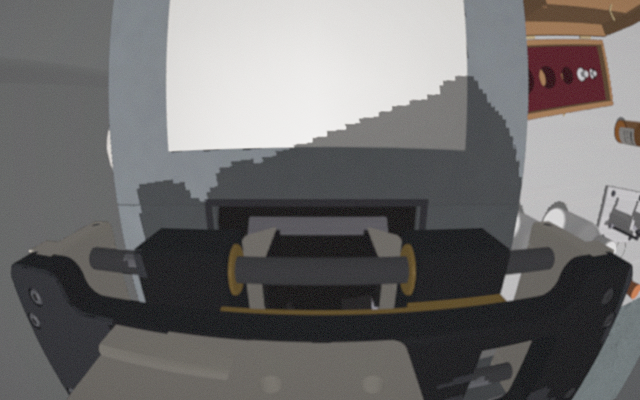

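The second bottle has gone in as well. Going to B.

apply_moves --motion '[{"offset": [0, 0, -20], "rotation": [0, 0, 0]}, {"offset": [0, 0, -27], "rotation": [0, 0, 0]}, {"offset": [0, 0, -27], "rotation": [0, 0, 0]}, {"offset": [-3, 28, 0], "rotation": [0, 0, -0.03]}, {"offset": [-4, 34, 0], "rotation": [0, 0, -0.03]}, {"offset": [-6, 34, 0], "rotation": [0, 0, -0.03]}, {"offset": [-7, 34, 0], "rotation": [0, 0, -0.005]}, {"offset": [-7, 34, 0], "rotation": [0, 0, 0]}, {"offset": [-7, 34, 0], "rotation": [0, 0, 0]}, {"offset": [-7, 34, 0], "rotation": [0, 0, 0]}, {"offset": [0, 0, 0], "rotation": [0, 0, 0]}, {"offset": [0, 0, 0], "rotation": [0, 0, 0]}]' --grip 0.28

```text
time: 16.98
tool_pos: [0.5412, 0.0153, 0.2905]
tool_rot: [-3.137, 0.012, 0.005]
contact_force: [0.6, 0.2, -0.5]
opening: 0.0658
```

```bash
python3 plan.py 0.527,-0.045,0.25,0,2
```

```text
16.98 [0.5412 0.0153 0.2905] [-3.137  0.012  0.005] F [ 0.6  0.2 -0.5] op 0.0658 q [-0.11  0.38  1.47  0.    1.3   1.45]
2
[{"offset": [-7.0, 30.2, 20.2], "rotation": [-0.002, 0.006, 0.003]}, {"offset": [-7.1, 30.2, 20.2], "rotation": [-0.002, 0.006, 0.003]}]
37.02012965941638 0.007
```

apply_moves --motion '[{"offset": [-7, 26, 20], "rotation": [-0.002, 0.006, 0.003]}, {"offset": [-7, 26, 20], "rotation": [-0.002, 0.006, 0.003]}, {"offset": [0, 0, 0], "rotation": [0, 0, 0]}, {"offset": [0, 0, 0], "rotation": [0, 0, 0]}]'

```text
time: 17.32
tool_pos: [0.5265, -0.0353, 0.2494]
tool_rot: [-3.139, 0.001, 0.001]
contact_force: [-0.9, 0.3, 0.4]
opening: 0.0661
```

```bash
python3 plan.py 0.527,-0.045,0.156,0,1;  python3 - <<'E'
from cell import *
from h import *
o=observe(); p=read_camera("wrist"); im=p["img"][:,:,::-1].copy()
for n,c in dict(A=(.534,.038),B=(.527,-.045)).items():
    u=wrist_px(p,o,[*c,.107]); cv2.circle(im,tuple(int(v) for v in u),2,(0,0,255),-1)
cv2.imwrite("pics/w7.png",im)
E
```

```text
17.32 [ 0.5265 -0.0353  0.2494] [-3.139e+00  1.000e-03  1.000e-03] F [-0.9  0.3  0.4] op 0.0661 q [-0.21  0.39  1.58  0.    1.17  1.36]
1
[{"offset": [0.6, 9.9, 93.3], "rotation": [-0.002, 0.001, 0.001]}]
93.82568944590815 0.002449489742783178
```

View pics/w7.png

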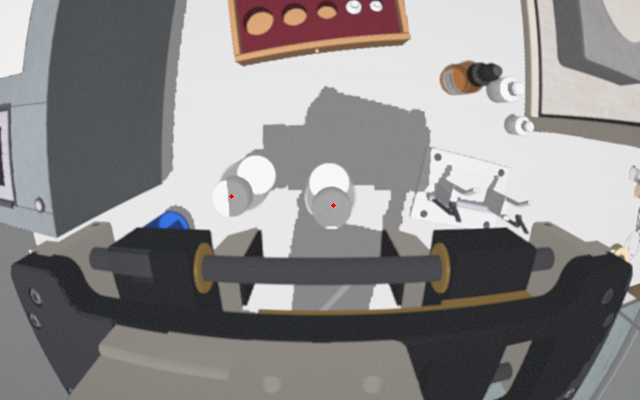

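Predictions sit on caps A (231,197) and B (332,206). Descending on B.

apply_moves --motion '[{"offset": [0.5, 9, 5], "rotation": [-0.002, 0, 0]}, {"offset": [0, 0, 15], "rotation": [0, 0, 0]}, {"offset": [0, 0, 15], "rotation": [0, 0, 0]}, {"offset": [0, 0, 15], "rotation": [0, 0, 0]}, {"offset": [0, 0, 15], "rotation": [0, 0, 0]}, {"offset": [0, 0, 0], "rotation": [0, 0, 0]}, {"offset": [0, 0, 0], "rotation": [0, 0, 0]}]'

```text
time: 17.95
tool_pos: [0.5316, -0.0398, 0.1849]
tool_rot: [3.14, -0.007, 0.012]
contact_force: [0.6, 0.5, 0.1]
opening: 0.0657
```

```bash
python3 plan.py 0.527,-0.045,0.156,0,1
```

```text
17.95 [ 0.5316 -0.0398  0.1849] [ 3.14  -0.007  0.012] F [0.6 0.5 0.1] op 0.0657 q [-0.22  0.46  1.66  0.    1.01  1.34]
1
[{"offset": [-4.9, 5.1, 28.9], "rotation": [0.001, -0.007, 0.012]}]
29.752814992870842 0.01392838827718412
```

apply_moves --motion '[{"offset": [-5, 5, 8], "rotation": [0, -0.007, 0.012]}, {"offset": [-0.5, 0, 10], "rotation": [0, 0, 0]}, {"offset": [-0.5, 0, 9], "rotation": [0, 0, 0]}, {"offset": [0, 0, 0], "rotation": [0, 0, 0]}, {"offset": [0, 0, 0], "rotation": [0, 0, 0]}]'

```text
time: 18.37
tool_pos: [0.5269, -0.0449, 0.1579]
tool_rot: [3.139, -0.003, 0.0]
contact_force: [0.9, 0.9, 0.3]
opening: 0.0665
```

```bash
python3 plan.py 0.527,-0.045,0.156,0,1
```

```text
18.37 [ 0.5269 -0.0449  0.1579] [ 3.139e+00 -3.000e-03  0.000e+00] F [0.9 0.9 0.3] op 0.0665 q [-0.23  0.49  1.7  -0.    0.95  1.34]
1
[{"offset": [0.1, 0.1, 1.9], "rotation": [0.002, -0.003, 0.0]}]
1.9052558883257649 0.0036055512754639895
```

apply_moves --motion '[{"offset": [0, 0, 1], "rotation": [0, 0, 0]}, {"offset": [0, 0, 0.5], "rotation": [0, 0, 0]}, {"offset": [0, 0, 0.5], "rotation": [0, 0, 0]}, {"offset": [0, 0, 0], "rotation": [0, 0, 0]}, {"offset": [0, 0, 0], "rotation": [0, 0, 0]}, {"offset": [0, 0, 0], "rotation": [0, 0, 0]}]' --grip 0.9

```text
time: 18.87
tool_pos: [0.5275, -0.0451, 0.1568]
tool_rot: [3.139, -0.005, -0.0]
contact_force: [-0.5, 0.1, -0.7]
opening: 0.0312
```

apply_moves --motion '[{"offset": [0, 0, -20], "rotation": [0, 0, 0]}, {"offset": [0, 0, -36], "rotation": [0, 0, 0]}, {"offset": [0, 0, -36], "rotation": [0, 0, 0]}, {"offset": [0, 0, -36], "rotation": [0, 0, 0]}, {"offset": [0, 0, -36], "rotation": [0, 0, 0]}, {"offset": [0, 0, -36], "rotation": [0, 0, 0]}, {"offset": [0, 0, -15], "rotation": [0, 0, 0]}, {"offset": [0, 0, 0], "rotation": [0, 0, 0]}]'

```text
time: 19.53
tool_pos: [0.5247, -0.0441, 0.3796]
tool_rot: [3.14, 0.002, 0.0]
contact_force: [0.1, -0.1, -0.7]
opening: 0.0315
```

apply_moves --motion '[{"offset": [8, -25, -1], "rotation": [0, 0, 0.01]}, {"offset": [8, -34, -2], "rotation": [0, 0, 0.01]}, {"offset": [8, -34, -2], "rotation": [0, 0, 0.01]}, {"offset": [7, -34, -2], "rotation": [0, 0, 0.01]}, {"offset": [7, -34, -2], "rotation": [0, 0, 0.01]}, {"offset": [6, -34, -2], "rotation": [0, 0, 0.01]}, {"offset": [6, -34, -2], "rotation": [0, 0, 0.01]}, {"offset": [0, 0, 0], "rotation": [0, 0, 0]}, {"offset": [0, 0, 0], "rotation": [0, 0, 0]}]'

```text
time: 20.28
tool_pos: [0.5831, 0.192, 0.3792]
tool_rot: [3.136, 0.016, -0.078]
contact_force: [-0.1, -0.2, -1.3]
opening: 0.0318
```

```bash
python3 plan.py 0.597,0.253,0.36,-0.098,2
```

```text
20.28 [0.5831 0.192  0.3792] [ 3.136  0.016 -0.078] F [-0.1 -0.2 -1.3] op 0.0318 q [ 0.19  0.48  1.08 -0.    1.6   1.84]
2
[{"offset": [4.7, -31.0, 9.3], "rotation": [0.003, 0.008, 0.01]}, {"offset": [4.3, -31.0, 9.5], "rotation": [0.003, 0.008, 0.01]}]
32.706880010175226 0.013152946437965905
```

apply_moves --motion '[{"offset": [5, -29, 6], "rotation": [0.003, 0.008, 0.01]}, {"offset": [5, -29, 6], "rotation": [0.003, 0.008, 0.01]}, {"offset": [0, 0, 0], "rotation": [0, 0, 0]}, {"offset": [0, 0, 0], "rotation": [0, 0, 0]}]'

```text
time: 20.62
tool_pos: [0.5977, 0.2479, 0.3606]
tool_rot: [3.137, 0.007, -0.101]
contact_force: [0.8, -0.6, -1.3]
opening: 0.0317
```

```bash
python3 plan.py 0.597,0.253,0.35,-0.098,1
```

```text
20.62 [0.5977 0.2479 0.3606] [ 3.137  0.007 -0.101] F [ 0.8 -0.6 -1.3] op 0.0317 q [ 0.28  0.55  1.01 -0.    1.59  1.95]
1
[{"offset": [-1.1, -5.1, 10.6], "rotation": [0.004, 0.007, -0.003]}]
11.814397995666134 0.008602325267042627
```

apply_moves --motion '[{"offset": [-1, -4, 0], "rotation": [0.004, 0.007, -0.003]}, {"offset": [0, 0, 0], "rotation": [0, 0, 0]}, {"offset": [-0.5, -0.8, 15], "rotation": [0, -0.002, 0]}, {"offset": [-0.5, -0.8, 15], "rotation": [0, -0.002, 0]}, {"offset": [-0.5, -0.8, 15], "rotation": [0, -0.002, 0]}, {"offset": [-0.5, -0.8, 15], "rotation": [0, -0.002, 0]}, {"offset": [-0.5, -0.8, 15], "rotation": [0, -0.002, 0]}, {"offset": [-0.5, -0.8, 15], "rotation": [0, -0.002, 0]}, {"offset": [-0.5, -0.8, 15], "rotation": [0, -0.002, 0]}, {"offset": [0, 0, 0], "rotation": [0, 0, 0]}]'

```text
time: 21.45
tool_pos: [0.6007, 0.2467, 0.2643]
tool_rot: [-3.134, -0.018, -0.11]
contact_force: [1.3, 0.1, -0.3]
opening: 0.0316
```

```bash
python3 plan.py 0.597,0.253,0.215,-0.098,3
```

```text
21.45 [0.6007 0.2467 0.2643] [-3.134 -0.018 -0.11 ] F [ 1.3  0.1 -0.3] op 0.0316 q [0.27 0.59 1.21 0.   1.33 1.95]
3
[{"offset": [-1.7, -1.8, 16.4], "rotation": [-0.003, -0.006, -0.004]}, {"offset": [-1.6, -1.9, 16.4], "rotation": [-0.003, -0.006, -0.004]}, {"offset": [-1.5, -1.9, 16.4], "rotation": [-0.003, -0.006, -0.004]}]
16.587043136134902 0.0078102496759066544
```

apply_moves --motion '[{"offset": [-4, -6, 4], "rotation": [-0.007, -0.017, -0.011]}, {"offset": [-1, -1, 13], "rotation": [0, -0.004, 0]}, {"offset": [-1, -1, 13], "rotation": [0, -0.004, 0]}, {"offset": [-0.5, -0.5, 12], "rotation": [0, -0.003, 0]}, {"offset": [0, 0, 4], "rotation": [0, 0, 0]}, {"offset": [0, 0, 0], "rotation": [0, 0, 0]}, {"offset": [0, 0, 0], "rotation": [0, 0, 0]}]'

```text
time: 22.03
tool_pos: [0.5969, 0.2542, 0.2177]
tool_rot: [-3.14, 0.005, -0.1]
contact_force: [3.1, 0.4, 0.4]
opening: 0.0317
```

```bash
python3 plan.py 0.597,0.253,0.215,-0.098,1
```

```text
22.03 [0.5969 0.2542 0.2177] [-3.14   0.005 -0.1  ] F [3.1 0.4 0.4] op 0.0317 q [0.28 0.63 1.25 0.   1.26 1.95]
1
[{"offset": [0.2, 1.2, 2.7], "rotation": [-0.001, 0.005, -0.002]}]
2.96141857899217 0.005477225575051661
```

apply_moves --motion '[{"offset": [0, 0, 1], "rotation": [0, 0, 0]}, {"offset": [0, 0, 0.5], "rotation": [0, 0, 0]}, {"offset": [0, 0, 0.5], "rotation": [0, 0, 0]}, {"offset": [0, 0, 0], "rotation": [0, 0, 0]}, {"offset": [0, 0, 0], "rotation": [0, 0, 0]}]' --grip 0.5

```text
time: 22.45
tool_pos: [0.5976, 0.2547, 0.2177]
tool_rot: [-3.139, 0.002, -0.1]
contact_force: [2.7, 0.1, 1.3]
opening: 0.0458
```

```bash
python3 - <<'E'
from cell import *
from h import *
o=observe(); p=read_camera("wrist"); cv2.imwrite("pics/w8.png",p["img"][:,:,::-1])
E
```

```text
(no output)
```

View pics/w8.png

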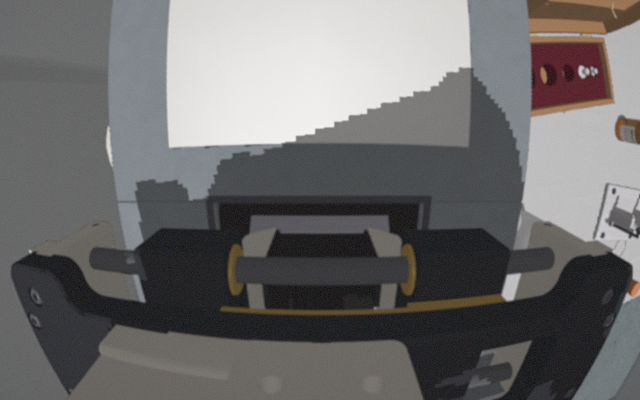

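The third bottle is in. A stands beside the box, so I'll turn the gripper about 1.25 rad to keep its body off the box wall.

apply_moves --motion '[{"offset": [0, 0, -20], "rotation": [0, 0, 0]}, {"offset": [0, 0, -27], "rotation": [0, 0, 0]}, {"offset": [0, 0, -27], "rotation": [0, 0, 0]}, {"offset": [-4, 28, 0], "rotation": [0, 0, 0]}, {"offset": [-6, 32, 0], "rotation": [0, 0, 0]}, {"offset": [-6, 32, 0], "rotation": [0, 0, 0]}, {"offset": [-6, 32, 0], "rotation": [0, 0, 0]}, {"offset": [-6, 32, 0], "rotation": [0, 0, 0]}, {"offset": [0, 0, 0], "rotation": [0, 0, 0]}]' --grip 0.28

```text
time: 23.25
tool_pos: [0.5478, 0.0991, 0.2916]
tool_rot: [-3.141, 0.016, -0.093]
contact_force: [0.1, 1.1, -0.6]
opening: 0.0661
```

apply_moves --motion '[{"offset": [0, 0, 0], "rotation": [0, 0, -0.12]}, {"offset": [0, 0, 0], "rotation": [0, 0, -0.12]}, {"offset": [0, 0, 0], "rotation": [0, 0, -0.12]}, {"offset": [0, 0, 0], "rotation": [0, 0, -0.12]}, {"offset": [0, 0, 0], "rotation": [0, 0, -0.12]}, {"offset": [0, 0, 0], "rotation": [0, 0, -0.12]}, {"offset": [0, 0, 0], "rotation": [0, 0, -0.12]}, {"offset": [0, 0, 0], "rotation": [0, 0, -0.12]}, {"offset": [0, 0, 0], "rotation": [0, 0, -0.12]}, {"offset": [0, 0, 0], "rotation": [0, 0, -0.12]}, {"offset": [0, 0, 0], "rotation": [0, 0, -0.1]}, {"offset": [0, 0, 0], "rotation": [0, 0, 0]}]'

```text
time: 24.25
tool_pos: [0.541, 0.1024, 0.2882]
tool_rot: [-3.103, 0.006, 1.26]
contact_force: [0.3, 0.3, 0.4]
opening: 0.0663
```

```bash
python3 plan.py 0.534,0.038,0.25,1.25,2
```

```text
24.25 [0.541  0.1024 0.2882] [-3.103  0.006  1.26 ] F [0.3 0.3 0.4] op 0.0663 q [0.04 0.41 1.43 0.01 1.34 0.35]
2
[{"offset": [-31.6, 7.3, 19.0], "rotation": [-0.019, 0.003, 0.005]}, {"offset": [-31.7, 7.0, 19.0], "rotation": [-0.019, 0.003, 0.005]}]
37.61502359430338 0.01987460691435179
```

apply_moves --motion '[{"offset": [-31, 7, 0], "rotation": [-0.019, 0.003, 0.005]}, {"offset": [-31, 7, 19], "rotation": [-0.019, 0.003, 0.005]}, {"offset": [0, 0, 0], "rotation": [0, 0, 0]}, {"offset": [0, 0, 0], "rotation": [0, 0, 0]}]'

```text
time: 24.58
tool_pos: [0.5338, 0.0402, 0.2677]
tool_rot: [-3.139, -0.001, 1.241]
contact_force: [0.5, 0.0, 0.1]
opening: 0.0664
```

```bash
python3 plan.py 0.534,0.038,0.25,1.25,1;  python3 - <<'E'
from cell import *
from h import *
o=observe(); p=read_camera("wrist"); im=p["img"][:,:,::-1].copy()
for n,c in dict(A=(.534,.038)).items():
    u=wrist_px(p,o,[*c,.107]); cv2.circle(im,tuple(int(v) for v in u),2,(0,0,255),-1)
cv2.imwrite("pics/w9.png",im)
E
```

```text
24.58 [0.5338 0.0402 0.2677] [-3.139e+00 -1.000e-03  1.241e+00] F [0.5 0.  0.1] op 0.0664 q [-0.07  0.38  1.53  0.    1.23  0.26]
1
[{"offset": [-2.1, 1.0, 17.6], "rotation": [-0.003, -0.001, -0.009]}]
17.753027910753705 0.009539392014169456
```

View pics/w9.png

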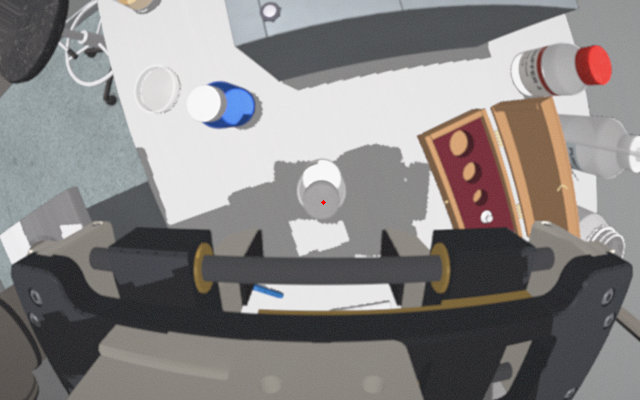

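Prediction (323,202) sits on A's cap. Descending.

apply_moves --motion '[{"offset": [-2, 1, 5], "rotation": [-0.003, 0, -0.009]}, {"offset": [0, 0, 15], "rotation": [0, 0, 0]}, {"offset": [0, 0, 15], "rotation": [0, 0, 0]}, {"offset": [0, 0, 15], "rotation": [0, 0, 0]}, {"offset": [0, 0, 15], "rotation": [0, 0, 0]}, {"offset": [0, 0, 12], "rotation": [0, 0, 0]}, {"offset": [0, 0, 0], "rotation": [0, 0, 0]}, {"offset": [0, 0, 0], "rotation": [0, 0, 0]}]'

```text
time: 25.3
tool_pos: [0.536, 0.0444, 0.1881]
tool_rot: [3.14, -0.003, 1.253]
contact_force: [1.5, -0.3, 0.1]
opening: 0.0664
```

```bash
python3 plan.py 0.534,0.038,0.156,1.25,1
```

```text
25.3 [0.536  0.0444 0.1881] [ 3.140e+00 -3.000e-03  1.253e+00] F [ 1.5 -0.3  0.1] op 0.0664 q [-0.06  0.47  1.64  0.    1.03  0.26]
1
[{"offset": [-6.8, 0.1, 32.1], "rotation": [0.002, -0.003, 0.003]}]
32.812497619047534 0.00469041575982343
```

apply_moves --motion '[{"offset": [-7, 0, 5], "rotation": [0, -0.003, 0.003]}, {"offset": [0, 0, 13], "rotation": [0, 0, 0]}, {"offset": [0, 0, 12], "rotation": [0, 0, 0]}, {"offset": [0, 0, 2], "rotation": [0, 0, 0]}, {"offset": [0, 0, 0], "rotation": [0, 0, 0]}]'

```text
time: 25.72
tool_pos: [0.5357, 0.0376, 0.1583]
tool_rot: [3.133, -0.001, 1.251]
contact_force: [-0.4, -0.3, -0.1]
opening: 0.0661
```

```bash
python3 plan.py 0.534,0.038,0.156,1.25,1
```

```text
25.72 [0.5357 0.0376 0.1583] [ 3.133e+00 -1.000e-03  1.251e+00] F [-0.4 -0.3 -0.1] op 0.0661 q [-0.07  0.5   1.68 -0.    0.95  0.25]
1
[{"offset": [-0.2, -1.8, 2.2], "rotation": [0.009, -0.001, 0.001]}]
2.8495613697550017 0.009110433579144298
```

apply_moves --motion '[{"offset": [0, -1.5, 1.5], "rotation": [0.009, 0, 0]}, {"offset": [0, 0, 0.5], "rotation": [0, 0, 0]}, {"offset": [0, 0, 0.5], "rotation": [0, 0, 0]}, {"offset": [0, 0, 0], "rotation": [0, 0, 0]}, {"offset": [0, 0, 0], "rotation": [0, 0, 0]}, {"offset": [0, 0, 0], "rotation": [0, 0, 0]}]' --grip 0.9

```text
time: 26.22
tool_pos: [0.5355, 0.0377, 0.1588]
tool_rot: [3.138, -0.002, 1.25]
contact_force: [-0.2, 0.6, -0.9]
opening: 0.0311
```

apply_moves --motion '[{"offset": [0, 0, -20], "rotation": [0, 0, 0]}, {"offset": [0, 0, -36], "rotation": [0, 0, 0]}, {"offset": [0, 0, -36], "rotation": [0, 0, 0]}, {"offset": [0, 0, -36], "rotation": [0, 0, 0]}, {"offset": [0, 0, -36], "rotation": [0, 0, 0]}, {"offset": [0, 0, -36], "rotation": [0, 0, 0]}, {"offset": [0, 0, -15], "rotation": [0, 0, 0]}, {"offset": [0, 0, 0], "rotation": [0, 0, 0]}]'

```text
time: 26.88
tool_pos: [0.5328, 0.0377, 0.3813]
tool_rot: [-3.137, 0.0, 1.25]
contact_force: [-0.5, -0.7, -1.1]
opening: 0.0311
```

apply_moves --motion '[{"offset": [0, 0, 0], "rotation": [0, 0, 0.12]}, {"offset": [0, 0, 0], "rotation": [0, 0, 0.12]}, {"offset": [0, 0, 0], "rotation": [0, 0, 0.12]}, {"offset": [0, 0, 0], "rotation": [0, 0, 0.12]}, {"offset": [0, 0, 0], "rotation": [0, 0, 0.12]}, {"offset": [0, 0, 0], "rotation": [0, 0, 0.12]}, {"offset": [0, 0, 0], "rotation": [0, 0, 0.12]}, {"offset": [0, 0, 0], "rotation": [0, 0, 0.12]}, {"offset": [0, 0, 0], "rotation": [0, 0, 0.12]}, {"offset": [0, 0, 0], "rotation": [0, 0, 0.12]}, {"offset": [0, 0, 0], "rotation": [0, 0, 0.1]}, {"offset": [0, 0, 0], "rotation": [0, 0, 0]}]'

```text
time: 27.88
tool_pos: [0.5288, 0.0382, 0.3638]
tool_rot: [3.141, 0.028, -0.105]
contact_force: [-0.5, 0.7, -1.9]
opening: 0.0313
```

```bash
python3 plan.py 0.597,0.253,0.375,-0.098,7
```

```text
27.88 [0.5288 0.0382 0.3638] [ 3.141  0.028 -0.105] F [-0.5  0.7 -1.9] op 0.0313 q [-0.07  0.32  1.36  0.    1.49  1.6 ]
7
[{"offset": [6.4, -31.5, -1.8], "rotation": [0.0, 0.004, -0.001]}, {"offset": [6.5, -31.5, -1.8], "rotation": [0.0, 0.004, -0.001]}, {"offset": [6.5, -31.5, -1.7], "rotation": [0.0, 0.004, -0.001]}, {"offset": [6.5, -31.5, -1.7], "rotation": [0.0, 0.004, -0.001]}, {"offset": [6.6, -31.5, -1.7], "rotation": [0.0, 0.004, -0.001]}, {"offset": [6.6, -31.5, -1.6], "rotation": [0.0, 0.004, -0.001]}, {"offset": [6.6, -31.5, -1.6], "rotation": [0.0, 0.004, -0.001]}]
32.22886904624486 0.00412310562561766
```

apply_moves --motion '[{"offset": [0, 0, -12], "rotation": [0, 0.012, 0]}, {"offset": [7, -25, -6], "rotation": [0, 0.004, 0]}, {"offset": [7, -32, -3], "rotation": [0, 0.003, 0]}, {"offset": [7, -32, -3], "rotation": [0, 0.003, 0]}, {"offset": [7, -32, -3], "rotation": [0, 0.003, 0]}, {"offset": [7, -32, -3], "rotation": [0, 0.003, 0]}, {"offset": [7, -25, -3], "rotation": [0, 0.003, 0]}, {"offset": [0, 0, 0], "rotation": [0, 0, 0]}, {"offset": [0, 0, 0], "rotation": [0, 0, 0]}]'

```text
time: 28.63
tool_pos: [0.5896, 0.2181, 0.3963]
tool_rot: [3.141, -0.002, -0.079]
contact_force: [0.1, -0.9, -0.9]
opening: 0.0311
```

```bash
python3 plan.py 0.597,0.253,0.36,-0.098,2
```

```text
28.63 [0.5896 0.2181 0.3963] [ 3.141e+00 -2.000e-03 -7.900e-02] F [ 0.1 -0.9 -0.9] op 0.0311 q [ 0.23  0.5   1.   -0.    1.64  1.88]
2
[{"offset": [2.3, -17.7, 18.1], "rotation": [0.0, -0.001, 0.01]}, {"offset": [2.1, -17.7, 18.1], "rotation": [0.0, -0.001, 0.01]}]
25.42026750449334 0.01004987562112089
```

apply_moves --motion '[{"offset": [2, -17, 15], "rotation": [0, 0, 0.01]}, {"offset": [2, -17, 13], "rotation": [0, 0, 0.01]}, {"offset": [0, 0, 0], "rotation": [0, 0, 0]}, {"offset": [0, 0, 0], "rotation": [0, 0, 0]}]'

```text
time: 28.97
tool_pos: [0.5965, 0.25, 0.3685]
tool_rot: [3.141, -0.004, -0.094]
contact_force: [-0.1, 0.0, -0.9]
opening: 0.0313
```

```bash
python3 plan.py 0.597,0.253,0.35,-0.098,1
```

```text
28.97 [0.5965 0.25   0.3685] [ 3.141 -0.004 -0.094] F [-0.1  0.  -0.9] op 0.0313 q [ 0.28  0.54  1.   -0.    1.6   1.94]
1
[{"offset": [0.2, -3.0, 18.5], "rotation": [0.001, -0.004, 0.004]}]
18.742731924668828 0.005744562646538029
```

apply_moves --motion '[{"offset": [0, -3, 3], "rotation": [0, -0.004, 0.004]}, {"offset": [0, 0, 0], "rotation": [0, 0, 0]}, {"offset": [-0.5, -0.8, 15], "rotation": [0, -0.002, 0]}, {"offset": [-0.5, -0.8, 15], "rotation": [0, -0.002, 0]}, {"offset": [-0.5, -0.8, 15], "rotation": [0, -0.002, 0]}, {"offset": [-0.5, -0.8, 15], "rotation": [0, -0.002, 0]}, {"offset": [-0.5, -0.8, 15], "rotation": [0, -0.002, 0]}, {"offset": [-0.5, -0.8, 15], "rotation": [0, -0.002, 0]}, {"offset": [-0.5, -0.8, 15], "rotation": [0, -0.002, 0]}, {"offset": [0, 0, 0], "rotation": [0, 0, 0]}]'

```text
time: 29.8
tool_pos: [0.6002, 0.25, 0.2727]
tool_rot: [-3.134, -0.016, -0.102]
contact_force: [2.1, 1.1, 0.1]
opening: 0.0317
```

```bash
python3 plan.py 0.597,0.253,0.215,-0.098,3
```

```text
29.8 [0.6002 0.25   0.2727] [-3.134 -0.016 -0.102] F [2.1 1.1 0.1] op 0.0317 q [0.28 0.58 1.19 0.   1.35 1.95]
3
[{"offset": [-1.5, -0.7, 19.2], "rotation": [-0.002, -0.005, -0.001]}, {"offset": [-1.4, -0.8, 19.2], "rotation": [-0.002, -0.005, -0.001]}, {"offset": [-1.3, -0.8, 19.2], "rotation": [-0.002, -0.005, -0.001]}]
19.271222068151257 0.005477225575051661
```

apply_moves --motion '[{"offset": [-3, -2, 11], "rotation": [-0.006, -0.014, -0.003]}, {"offset": [-1, -1, 13], "rotation": [0, -0.004, 0]}, {"offset": [-1, -1, 13], "rotation": [0, -0.004, 0]}, {"offset": [-0.5, -0.5, 13], "rotation": [0, -0.003, 0]}, {"offset": [0, 0, 5], "rotation": [0, 0, 0]}, {"offset": [0, 0, 0], "rotation": [0, 0, 0]}, {"offset": [0, 0, 0], "rotation": [0, 0, 0]}]'

```text
time: 30.38
tool_pos: [0.5978, 0.2537, 0.2172]
tool_rot: [-3.139, 0.002, -0.101]
contact_force: [1.6, 0.4, 0.3]
opening: 0.0314
```

```bash
python3 plan.py 0.597,0.253,0.215,-0.098,1
```

```text
30.38 [0.5978 0.2537 0.2172] [-3.139e+00  2.000e-03 -1.010e-01] F [1.6 0.4 0.3] op 0.0314 q [0.28 0.63 1.26 0.   1.26 1.95]
1
[{"offset": [-0.8, 0.8, 2.2], "rotation": [-0.003, 0.002, -0.003]}]
2.4738633753705965 0.00469041575982343
```

apply_moves --motion '[{"offset": [0, 0, 1], "rotation": [0, 0, 0]}, {"offset": [0, 0, 0.5], "rotation": [0, 0, 0]}, {"offset": [0, 0, 0.5], "rotation": [0, 0, 0]}, {"offset": [0, 0, 0], "rotation": [0, 0, 0]}, {"offset": [0, 0, 0], "rotation": [0, 0, 0]}]' --grip 0.5

```text
time: 30.8
tool_pos: [0.5989, 0.2542, 0.2182]
tool_rot: [-3.137, -0.003, -0.1]
contact_force: [2.8, -0.1, 2.4]
opening: 0.0459
```

```bash
python3 - <<'E'
from cell import *
from h import *
o=observe(); p=read_camera("wrist"); cv2.imwrite("pics/w10.png",p["img"][:,:,::-1])
E
```

```text
(no output)
```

View pics/w10.png

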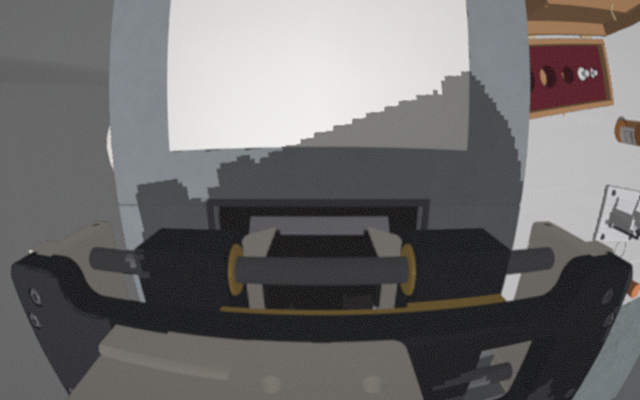

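All four are posted. Now the rod.

apply_moves --motion '[{"offset": [0, 0, -20], "rotation": [0, 0, 0]}, {"offset": [0, 0, -30], "rotation": [0, 0, 0]}, {"offset": [0, 0, -32], "rotation": [0, 0, 0]}, {"offset": [-5, 28, 0], "rotation": [0, 0, 0]}, {"offset": [-5, 37, 0], "rotation": [0, 0, 0]}, {"offset": [-5, 37, 0], "rotation": [0, 0, 0]}, {"offset": [-5, 37, 0], "rotation": [0, 0, 0]}, {"offset": [-5, 37, 0], "rotation": [0, 0, 0]}, {"offset": [-5, 37, 0], "rotation": [0, 0, 0]}, {"offset": [-5, 37, 0], "rotation": [0, 0, 0]}, {"offset": [-5, 37, 0], "rotation": [0, 0, 0]}, {"offset": [-5, 37, 0], "rotation": [0, 0, 0]}]' --grip 0.4

```text
time: 31.85
tool_pos: [0.513, -0.0677, 0.2991]
tool_rot: [-3.136, 0.015, -0.086]
contact_force: [1.7, -0.1, -0.2]
opening: 0.0553
```

apply_moves --motion '[{"offset": [0, 0, 0], "rotation": [0, 0, -0.12]}, {"offset": [0, 0, 0], "rotation": [0, 0, -0.12]}, {"offset": [0, 0, 0], "rotation": [0, 0, -0.12]}, {"offset": [0, 0, 0], "rotation": [0, 0, -0.12]}, {"offset": [0, 0, 0], "rotation": [0, 0, -0.12]}, {"offset": [0, 0, 0], "rotation": [0, 0, -0.12]}, {"offset": [0, 0, 0], "rotation": [0, 0, -0.12]}, {"offset": [0, 0, 0], "rotation": [0, 0, -0.12]}, {"offset": [0, 0, 0], "rotation": [0, 0, -0.12]}, {"offset": [0, 0, 0], "rotation": [0, 0, -0.12]}, {"offset": [0, 0, 0], "rotation": [0, 0, -0.12]}, {"offset": [0, 0, 0], "rotation": [0, 0, -0.12]}]'

```text
time: 32.85
tool_pos: [0.5023, -0.0741, 0.2954]
tool_rot: [-3.101, -0.008, 1.4]
contact_force: [-0.3, 0.2, -0.5]
opening: 0.055
```

```bash
python3 plan.py 0.42,-0.40,0.27,1.43,11; python3 - <<'E'
from cell import *
from h import *
p=read_camera("top"); cv2.imwrite("pics/t11.png",p["img"][:,:,::-1])
for k in ("rod_center","dish","stopper","dropper","big_weight","mid_weight","bottle_1_center"):
    for d in tip_of(k,p): print(k,d['score'],np.round(d['location'],3))
E
```

```text
32.85 [ 0.5023 -0.0741  0.2954] [-3.101 -0.008  1.4  ] F [-0.3  0.2 -0.5] op 0.055 q [-0.3   0.33  1.54  0.    1.32 -0.13]
11
[{"offset": [-30.5, -2.2, 2.2], "rotation": [-0.004, -0.001, -0.003]}, {"offset": [-30.5, -2.3, 2.2], "rotation": [-0.004, -0.001, -0.003]}, {"offset": [-30.5, -2.4, 2.2], "rotation": [-0.004, -0.001, -0.003]}, {"offset": [-30.5, -2.5, 2.2], "rotation": [-0.004, -0.001, -0.003]}, {"offset": [-30.5, -2.6, 2.2], "rotation": [-0.004, -0.001, -0.003]}, {"offset": [-30.4, -2.7, 2.2], "rotation": [-0.004, -0.001, -0.003]}, {"offset": [-30.4, -2.8, 2.2], "rotation": [-0.004, -0.001, -0.003]}, {"offset": [-30.4, -2.9, 2.3], "rotation": [-0.004, -0.001, -0.003]}, {"offset": [-30.4, -3.0, 2.3], "rotation": [-0.004, -0.001, -0.003]}, {"offset": [-30.4, -3.1, 2.3], "rotation": [-0.004, -0.001, -0.003]}, {"offset": [-30.4, -3.2, 2.3], "rotation": [-0.004, -0.001, -0.003]}]
30.68957477711283 0.005099019513592785
rod_center 0.71 [ 0.361 -0.299  0.004]
rod_center 0.45 [ 0.401 -0.423  0.011]
dish 0.83 [ 0.38   0.213 -0.002]
dish 0.24 [ 0.597 -0.27   0.002]
stopper 0.42 [ 0.361 -0.303  0.002]
stopper 0.4 [ 0.596 -0.269 -0.005]
big_weight 0.52 [ 0.64  -0.244  0.002]
mid_weight 0.43 [ 0.598 -0.266 -0.004]
```

View pics/t11.png

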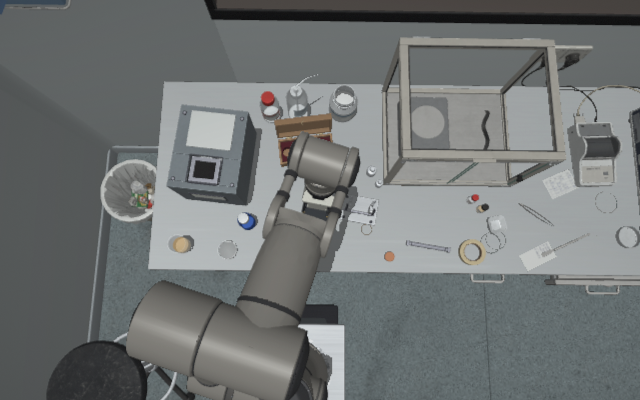

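The flap is shut and no white bottle is left on the bench. The rod has been knocked and its ends are now near (407,243) and (450,247), so I'll measure it again.

```bash
python3 - <<'E'
from cell import *
from h import *
p=read_camera("top"); im=p["img"][:,:,::-1]
cv2.imwrite("pics/rod1.png",cv2.resize(im[220:270,390:490],(800,400),interpolation=cv2.INTER_CUBIC))
E
```

```text
(no output)
```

View pics/rod1.png

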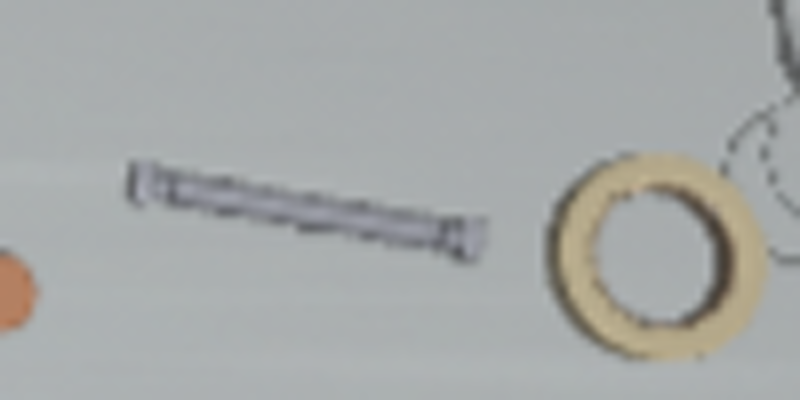

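apply_moves --motion '[{"offset": [-20, -2, 2], "rotation": [-0.01, 0, -0.003]}, {"offset": [-32, -2, 2], "rotation": [-0.01, 0, -0.003]}, {"offset": [-32, -2, 2], "rotation": [-0.01, 0, -0.003]}, {"offset": [-32, -2, 2], "rotation": [-0.01, 0, -0.003]}, {"offset": [-32, -2, 2], "rotation": [0, 0, -0.003]}, {"offset": [-32, -3, 2], "rotation": [0, 0, -0.003]}, {"offset": [-32, -3, 2], "rotation": [0, 0, -0.003]}, {"offset": [-32, -3, 2], "rotation": [0, 0, -0.003]}, {"offset": [-32, -3, 2], "rotation": [0, 0, -0.003]}, {"offset": [-20, -3, 2], "rotation": [0, 0, -0.003]}, {"offset": [0, 0, 0], "rotation": [0, 0, 0]}, {"offset": [0, 0, 0], "rotation": [0, 0, 0]}]'

```text
time: 34.3
tool_pos: [0.4251, -0.3744, 0.2723]
tool_rot: [3.136, -0.008, 1.415]
contact_force: [0.1, -0.2, 0.6]
opening: 0.0549
```

```bash
python3 - <<'E'
from cell import *
from h import *
o=observe(); w=read_camera("wrist"); im=w["img"][:,:,::-1].copy(); p=read_camera("top")
a=[ray_plane(p,u/8+390,v/8+220,.0085) for u,v in [(127,184),(487,240)]]
d=a[0]-a[1]; c=(a[0]+a[1])/2; print("rod",c.round(4),np.linalg.norm(d).round(4),"yaw",np.arctan2(-d[0],d[1]).round(4))
for X in a+[c]:
    u=wrist_px(w,o,X); print(u); cv2.circle(im,tuple(int(v) for v in u),2,(0,0,255),-1)
cv2.imwrite("pics/w12.png",im); print(o['tool_pos'],o['tool_rot'])
for d in tip_of("rod_center",w): print(d)
E
```

```text
rod [ 0.3972 -0.4286  0.0085] 0.145 yaw -0.141
[302.96540195 166.39794672]
[306.56149507 277.18786197]
[304.68792297 225.24266806]
[ 0.42510661 -0.37437809  0.27225457] [ 3.13637011 -0.00777371  1.4148617 ]
{'location': [0.3944, -0.4262, 0.0066], 'score': 0.95}
{'location': [0.3638, -0.2978, 0.0004], 'score': 0.52}
```

View pics/w12.png

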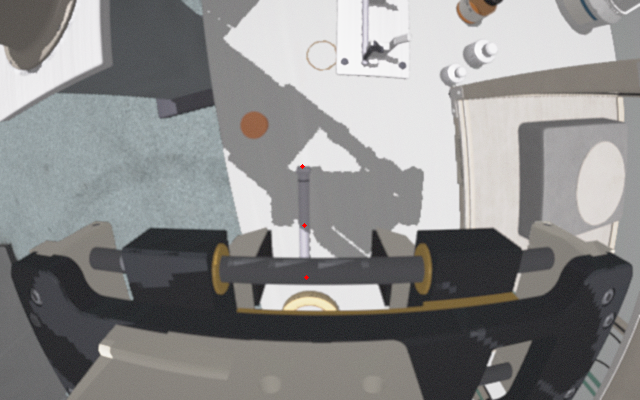

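The red points lie on the rod, with its end at (303,167) and its middle at (305,225). The wrist network agrees to 3 mm.

```bash
python3 plan.py 0.3965,-0.428,0.16,1.43,4
```

```text
34.45 [ 0.4259 -0.3728  0.2726] [ 3.136 -0.008  1.418] F [-0.5  0.2 -0.7] op 0.0552 q [-0.86  0.43  1.44  0.01  1.27 -0.71]
4
[{"offset": [-15.0, -5.3, 28.0], "rotation": [0.001, -0.002, -0.003]}, {"offset": [-14.9, -5.3, 28.1], "rotation": [0.001, -0.002, -0.003]}, {"offset": [-14.8, -5.3, 28.1], "rotation": [0.001, -0.002, -0.003]}, {"offset": [-14.8, -5.3, 28.1], "rotation": [0.001, -0.002, -0.003]}]
32.24453442058049 0.0037416573867739417
```

apply_moves --motion '[{"offset": [-15, -5, 27], "rotation": [0.001, -0.002, -0.003]}, {"offset": [-15, -5, 27], "rotation": [0.001, -0.002, -0.003]}, {"offset": [-15, -5, 27], "rotation": [0.001, -0.002, -0.003]}, {"offset": [-12, -5, 25], "rotation": [0.001, -0.002, -0.003]}, {"offset": [0, 0, 0], "rotation": [0, 0, 0]}, {"offset": [0, 0, 0], "rotation": [0, 0, 0]}]'

```text
time: 34.95
tool_pos: [0.4038, -0.4211, 0.1676]
tool_rot: [3.132, 0.005, 1.441]
contact_force: [0.0, 0.0, -0.5]
opening: 0.0553
```

```bash
python3 plan.py 0.3965,-0.428,0.068,1.43,1
```

```text
34.95 [ 0.4038 -0.4211  0.1676] [3.132 0.005 1.441] F [ 0.   0.  -0.5] op 0.0553 q [-0.94  0.56  1.53  0.    1.04 -0.81]
1
[{"offset": [-7.3, -7.3, 99.6], "rotation": [0.009, 0.005, 0.011]}]
100.13361074084963 0.015066519173319363
```

apply_moves --motion '[{"offset": [-7, -7, 5], "rotation": [0.009, 0.005, 0.011]}, {"offset": [0, 0, 15], "rotation": [0, 0, 0]}, {"offset": [0, 0, 15], "rotation": [0, 0, 0]}, {"offset": [0, 0, 15], "rotation": [0, 0, 0]}, {"offset": [0, 0, 15], "rotation": [0, 0, 0]}, {"offset": [0, 0, 0], "rotation": [0, 0, 0]}, {"offset": [0, 0, 0], "rotation": [0, 0, 0]}]'

```text
time: 35.53
tool_pos: [0.4012, -0.4271, 0.1116]
tool_rot: [3.132, 0.01, 1.433]
contact_force: [0.7, -0.1, 0.1]
opening: 0.055
```

```bash
python3 plan.py 0.3965,-0.428,0.068,1.43,1
```

```text
35.53 [ 0.4012 -0.4271  0.1116] [3.132 0.01  1.433] F [ 0.7 -0.1  0.1] op 0.055 q [-0.95  0.64  1.58  0.    0.91 -0.81]
1
[{"offset": [-1.1, -5.0, 43.6], "rotation": [0.01, 0.01, 0.003]}]
43.89954441677043 0.01445683229480096
```

apply_moves --motion '[{"offset": [-1, -5, 5], "rotation": [0.01, 0.01, 0.003]}, {"offset": [0, 0, 13], "rotation": [0, 0, 0]}, {"offset": [0, 0, 12], "rotation": [0, 0, 0]}, {"offset": [0, 0, 6], "rotation": [0, 0, 0]}, {"offset": [0, 0, 0], "rotation": [0, 0, 0]}, {"offset": [0, 0, 0], "rotation": [0, 0, 0]}]'

```text
time: 36.03
tool_pos: [0.3975, -0.4295, 0.0801]
tool_rot: [3.137, 0.005, 1.431]
contact_force: [-0.0, 0.2, 0.0]
opening: 0.055
```

```bash
python3 plan.py 0.3965,-0.428,0.068,1.43,1
```

```text
36.03 [ 0.3975 -0.4295  0.0801] [3.137 0.005 1.431] F [-0.   0.2  0. ] op 0.055 q [-0.95  0.69  1.59 -0.    0.86 -0.81]
1
[{"offset": [1.4, -1.3, 12.1], "rotation": [0.004, 0.005, 0.001]}]
12.249897958758677 0.00648074069840786
```

apply_moves --motion '[{"offset": [1, -1, 6], "rotation": [0.004, 0.005, 0]}, {"offset": [0, 0, 5], "rotation": [0, 0, 0]}, {"offset": [0, 0, 1], "rotation": [0, 0, 0]}, {"offset": [0, 0, 0], "rotation": [0, 0, 0]}]'

```text
time: 36.37
tool_pos: [0.3969, -0.4288, 0.0681]
tool_rot: [3.141, 0.001, 1.431]
contact_force: [0.2, 0.0, 0.1]
opening: 0.0549
```

```bash
python3 plan.py 0.3965,-0.428,0.068,1.43,1
```

```text
36.37 [ 0.3969 -0.4288  0.0681] [3.141e+00 1.000e-03 1.431e+00] F [0.2 0.  0.1] op 0.0549 q [-0.96  0.7   1.6   0.    0.84 -0.82]
1
[{"offset": [0.8, -0.5, 0.1], "rotation": [0.001, 0.001, 0.001]}]
0.9486832980505139 0.0017320508075688774
```

apply_moves --motion '[{"offset": [0, 0, 0], "rotation": [0, 0, 0]}, {"offset": [0, 0, 0], "rotation": [0, 0, 0]}, {"offset": [0, 0, 0], "rotation": [0, 0, 0]}, {"offset": [0, 0, 0], "rotation": [0, 0, 0]}, {"offset": [0, 0, 0], "rotation": [0, 0, 0]}, {"offset": [0, 0, 0], "rotation": [0, 0, 0]}, {"offset": [0, 0, 0], "rotation": [0, 0, 0]}]' --grip 1 --grip_force 60

```text
time: 36.95
tool_pos: [0.3971, -0.4291, 0.0687]
tool_rot: [3.14, 0.001, 1.431]
contact_force: [0.2, 0.1, 0.2]
opening: 0.013
```

apply_moves --motion '[{"offset": [0, 0, -15], "rotation": [0, 0, 0]}, {"offset": [0, 0, -25], "rotation": [0, 0, 0]}, {"offset": [0, 0, -30], "rotation": [0, 0, 0]}, {"offset": [0, 0, -30], "rotation": [0, 0, 0]}, {"offset": [0, 0, 0], "rotation": [0, 0, 0]}, {"offset": [0, 0, 0], "rotation": [0, 0, 0]}]'

```text
time: 37.45
tool_pos: [0.3961, -0.4278, 0.1707]
tool_rot: [-3.139, -0.003, 1.431]
contact_force: [-1.6, 0.7, -1.3]
opening: 0.0114
```

```bash
python3 plan.py 0.516,-0.206,0.20,1.415,8; python3 - <<'E'
from cell import *
from h import *
o=observe(); p=read_camera("wrist"); cv2.imwrite("pics/w13.png",p["img"][:,:,::-1])
for d in tip_of("rod_center",p): print(d, o['tool_pos'])
p=read_camera("side"); cv2.imwrite("pics/s13.png",cv2.resize(p["img"][200:380,260:460,::-1],(660,594),interpolation=cv2.INTER_CUBIC))
E
```

```text
37.45 [ 0.3961 -0.4278  0.1707] [-3.139e+00 -3.000e-03  1.431e+00] F [-1.6  0.7 -1.3] op 0.0114 q [-0.96  0.57  1.52  0.    1.06 -0.82]
8
[{"offset": [29.6, 11.0, -3.6], "rotation": [-0.0, -0.0, 0.002]}, {"offset": [29.6, 10.9, -3.6], "rotation": [-0.0, -0.0, 0.002]}, {"offset": [29.6, 10.8, -3.6], "rotation": [-0.0, -0.0, 0.002]}, {"offset": [29.6, 10.8, -3.6], "rotation": [-0.0, -0.0, 0.002]}, {"offset": [29.6, 10.7, -3.6], "rotation": [-0.0, -0.0, 0.002]}, {"offset": [29.7, 10.7, -3.6], "rotation": [-0.0, -0.0, 0.002]}, {"offset": [29.7, 10.6, -3.7], "rotation": [-0.0, -0.0, 0.002]}, {"offset": [29.7, 10.6, -3.7], "rotation": [-0.0, -0.0, 0.002]}]
31.78238505839359 0.002
{'location': [0.3953, -0.4227, 0.1117], 'score': 0.57} [ 0.39610883 -0.42775692  0.17066206]
{'location': [0.3594, -0.298, 0.0], 'score': 0.57} [ 0.39610883 -0.42775692  0.17066206]
```

View pics/w13.png

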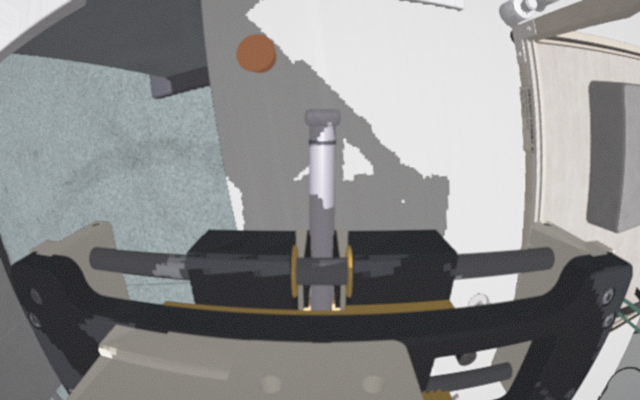

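View pics/s13.png

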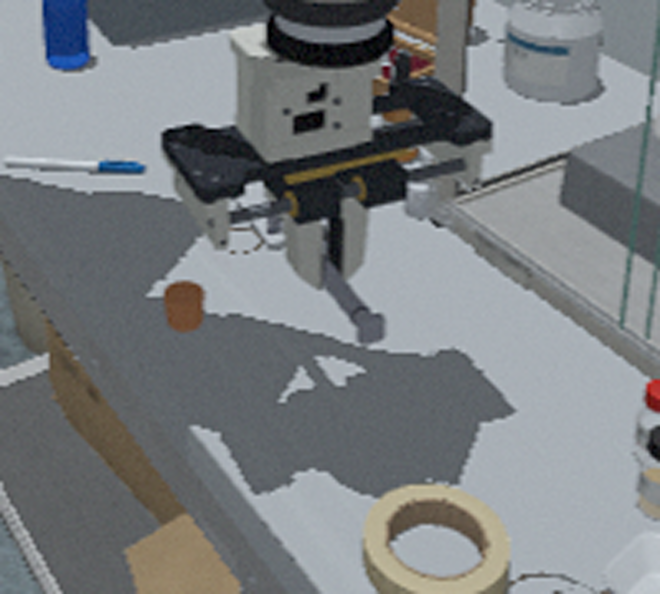

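```bash
python3 - <<'E'
from cell import *
from h import *
o=observe(); p=read_camera("wrist"); im=p["img"][:,:,::-1]
cv2.imwrite("pics/w14.png",cv2.resize(im[90:330,250:400],(500,800)[:2] if 0 else (375,600),interpolation=cv2.INTER_CUBIC))
R=Ro.from_euler('xyz',o['tool_rot']).as_matrix()
for zt in (.050,.055,.060,.065,.070):
    f=lambda x,y,z: wrist_px(p,o,o['tool_pos']+R@np.array([x,y,z])).round(1)
    print(zt,"topcap outer L/R",f(.07,-.0085,zt-.0085),f(.07,.0085,zt-.0085),"inner",f(.062,-.0085,zt-.0085),f(.062,.0085,zt-.0085))
E
```

```text
0.05 topcap outer L/R [301.6 116.3] [341.  116.3] inner [301.7 134.6] [340.9 134.6]
0.055 topcap outer L/R [302.3 116.3] [340.4 116.3] inner [302.4 134. ] [340.2 134. ]
0.06 topcap outer L/R [302.9 116.3] [339.7 116.4] inner [303.  133.4] [339.6 133.4]
0.065 topcap outer L/R [303.6 116.4] [339.1 116.4] inner [303.7 132.9] [339.  132.9]
0.07 topcap outer L/R [304.2 116.4] [338.6 116.4] inner [304.2 132.4] [338.5 132.4]
```

View pics/w14.png

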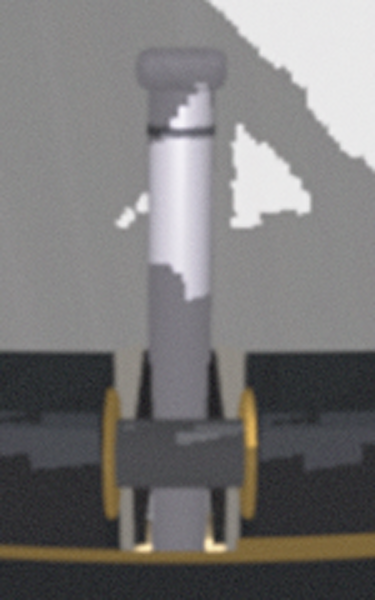

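```bash
python3 - <<'E'
from cell import *
from h import *
o=observe(); p=read_camera("side")
R=Ro.from_euler('xyz',o['tool_rot']).as_matrix()
for zt in (.053,.057,.061,.065): print(zt,proj(p,o['tool_pos']+R@np.array([-.063,0,zt])).round(1))
im=p["img"][255:315,340:400,::-1]; cv2.imwrite("pics/s14.png",cv2.resize(im,(600,600),interpolation=cv2.INTER_CUBIC))
E
```

```text
0.053 [372.6 296.9]
0.057 [372.5 298.6]
0.061 [372.5 300.3]
0.065 [372.4 302. ]
```

View pics/s14.png

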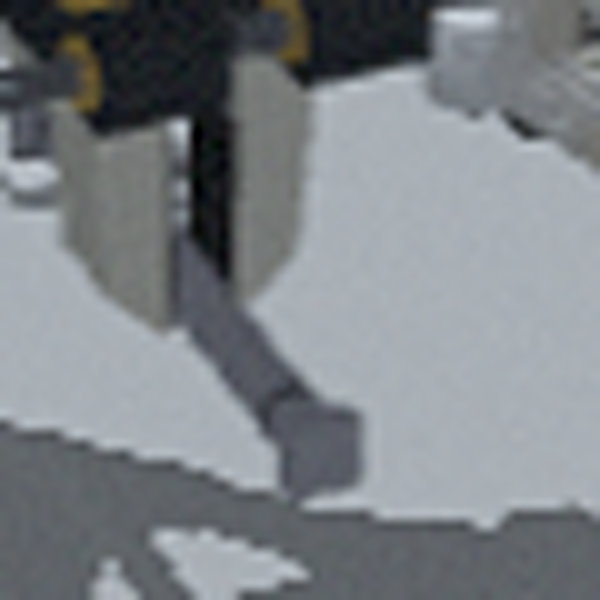

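The rod is level in the grip, with its axis about 59 mm ahead of the TCP and 3 mm off centre. Moving over the clip.

apply_moves --motion '[{"offset": [0, 0, -20], "rotation": [0, 0, 0]}, {"offset": [20, 8, -18], "rotation": [0, 0, 0.002]}, {"offset": [29, 11, -3], "rotation": [0, 0, 0.002]}, {"offset": [29, 11, -3], "rotation": [0, 0, 0.002]}, {"offset": [29, 11, -3], "rotation": [0, 0, 0.002]}, {"offset": [29, 11, -3], "rotation": [0, 0, 0.002]}, {"offset": [29, 11, -3], "rotation": [0, 0, 0.002]}, {"offset": [29, 11, -3], "rotation": [0, 0, 0.002]}, {"offset": [15, 5, 0], "rotation": [0, 0, 0.002]}, {"offset": [0, 0, 0], "rotation": [0, 0, 0]}, {"offset": [0, 0, 0], "rotation": [0, 0, 0]}]'

```text
time: 38.62
tool_pos: [0.506, -0.223, 0.215]
tool_rot: [-3.117, -0.019, 1.41]
contact_force: [0.3, -0.2, -0.6]
opening: 0.0114
```

```bash
python3 plan.py 0.515,-0.209,0.19,1.415,1
```

```text
38.62 [ 0.506 -0.223  0.215] [-3.117 -0.019  1.41 ] F [ 0.3 -0.2 -0.6] op 0.0114 q [-0.56  0.48  1.54  0.01  1.16 -0.4 ]
1
[{"offset": [14.8, 7.3, 25.1], "rotation": [-0.024, -0.019, -0.005]}]
30.038974682901546 0.031016124838541645
```

apply_moves --motion '[{"offset": [14.5, 7, 0], "rotation": [-0.024, -0.019, -0.005]}, {"offset": [0, 0, 8], "rotation": [0, 0, 0]}, {"offset": [0, 0, 0], "rotation": [0, 0, 0]}, {"offset": [0, 0, 0], "rotation": [0, 0, 0]}]'

```text
time: 38.95
tool_pos: [0.5133, -0.2125, 0.2038]
tool_rot: [-3.137, 0.0, 1.413]
contact_force: [-0.5, -0.9, -0.2]
opening: 0.0112
```

```bash
python3 plan.py 0.515,-0.209,0.19,1.415,1; python3 - <<'E'
from cell import *
from h import *
o=observe(); p=read_camera("wrist"); im=p["img"][:,:,::-1].copy()
t=read_camera("top"); s=read_camera("side")
th=-.156; c=np.array([.5156,-.206]); Rc=np.array([[np.cos(th),-np.sin(th)],[np.sin(th),np.cos(th)]])
for y in (-.034,.034):
    X=[*(c+Rc@[0,y]),.06]; print(wrist_px(p,o,X))
    u=wrist_px(p,o,X); cv2.circle(im,tuple(int(v) for v in u),2,(0,0,255),-1)
for y in (-.06,.06):
  for x in (-.043,.043):
    u=wrist_px(p,o,[*(c+Rc@[x,y]),.008]); cv2.circle(im,tuple(int(v) for v in u),2,(0,255,0),-1)
cv2.imwrite("pics/w15.png",im)
cv2.imwrite("pics/s15.png",cv2.resize(s["img"][190:290,300:400,::-1],(600,600),interpolation=cv2.INTER_CUBIC))
for k in (p,s):
  for d in tip_of("clip_seat",k): print(d)
E
```

```text
38.95 [ 0.5133 -0.2125  0.2038] [-3.137  0.     1.413] F [-0.5 -0.9 -0.2] op 0.0112 q [-0.53  0.48  1.56 -0.    1.1  -0.37]
1
[{"offset": [3.7, 1.2, 13.8], "rotation": [-0.005, 0.0, -0.002]}]
14.337712509323097 0.005385164807134504
[323.91957658 237.32063274]
[323.99256356 154.67084541]
{'location': [0.513, -0.2048, 0.0586], 'score': 0.97}
{'location': [0.5147, -0.2047, 0.0606], 'score': 0.77}
```

View pics/w15.png

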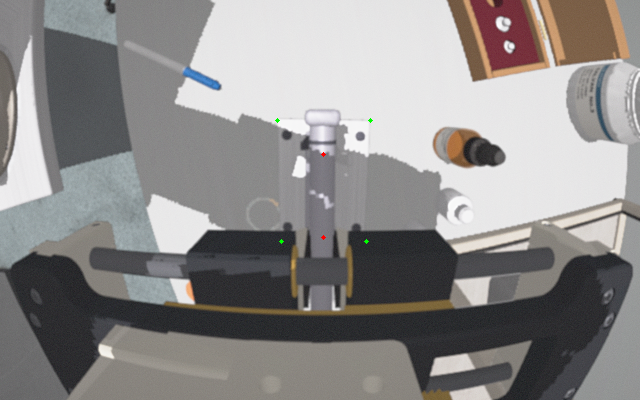

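View pics/s15.png

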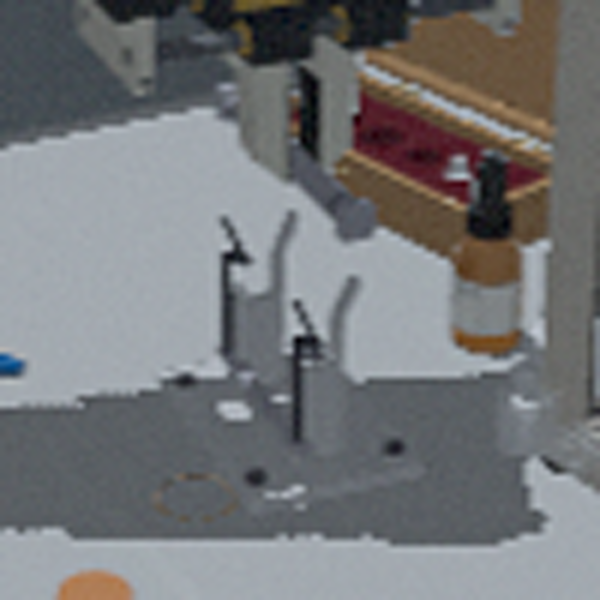

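```bash
python3 - <<'E'
from cell import *
from h import *
t=read_camera("top"); o=observe(); print(ray_plane(t,386,186,0.0),ray_plane(t,386,152,0.35),ray_plane(t,386,160,0.3))
cv2.imwrite("pics/t16.png",cv2.resize(t["img"][120:260,290:450,::-1],(800,700)[:2] if 0 else (680,595),interpolation=cv2.INTER_CUBIC))
s=read_camera("side"); cv2.imwrite("pics/s16.png",cv2.resize(s["img"][150:290,320:480,::-1],(680,595),interpolation=cv2.INTER_CUBIC))
E
```

```text
[ 0.59609738 -0.29758624  0.        ] [ 0.60023436 -0.23773112  0.35      ] [ 0.59475878 -0.24619988  0.3       ]
```

View pics/t16.png

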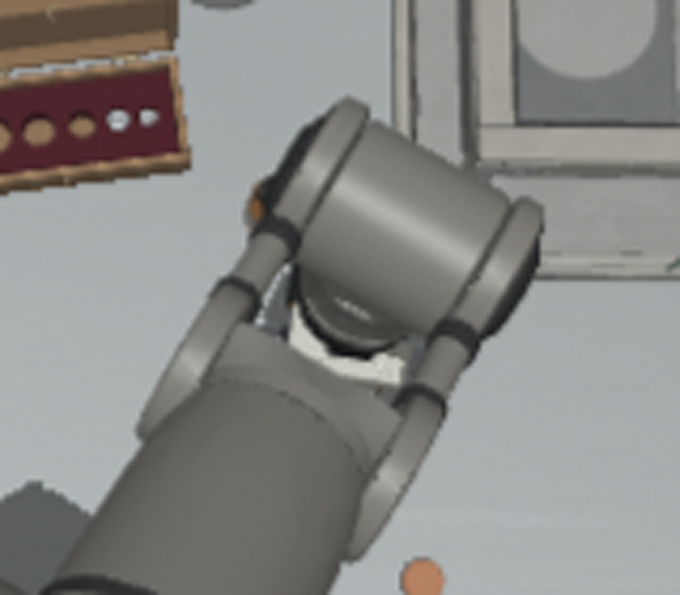

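View pics/s16.png

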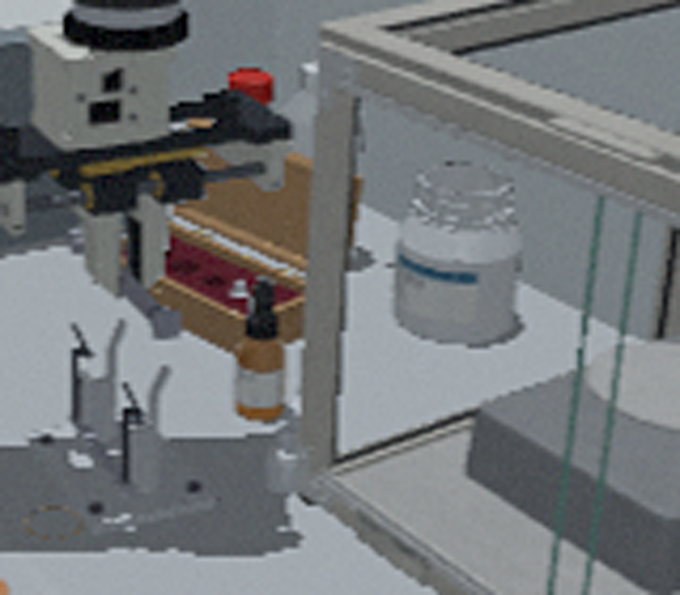

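```bash
python3 - <<'E'
from cell import *
from h import *
t=read_camera("top"); s=read_camera("side")
for z in (0,.1,.2,.25,.3,.35,.4): print(z,proj(t,[.596,-.298,z]).round(0),proj(s,[.596,-.298,z]).round(0), "housing",ray_plane(t,417,172,z+.1).round(3), z+.1)
print(proj(s,[.515,-.21,.2]),proj(s,[.515,-.21,.3]),proj(s,[.515,-.21,.4]),proj(s,[.515,-.21,.5]))
cv2.imwrite("pics/s17.png",s["img"][:,:,::-1])
E
```

```text
0 [386. 186.] [392. 269.] housing [ 0.618 -0.376  0.1  ] 0.1
0.1 [392. 179.] [394. 236.] housing [ 0.591 -0.351  0.2  ] 0.2
0.2 [398. 170.] [396. 201.] housing [ 0.564 -0.326  0.3  ] 0.30000000000000004
0.25 [402. 165.] [397. 182.] housing [ 0.55  -0.313  0.35 ] 0.35
0.3 [406. 160.] [398. 162.] housing [ 0.537 -0.3    0.4  ] 0.4
0.35 [410. 154.] [399. 142.] housing [ 0.523 -0.288  0.45 ] 0.44999999999999996
0.4 [415. 148.] [400. 121.] housing [ 0.509 -0.275  0.5  ] 0.5
[349.22921498 196.10533358] [349.4138145  159.03190804] [349.6142662  118.77486137] [349.83270362  74.90571347]
```

View pics/s17.png

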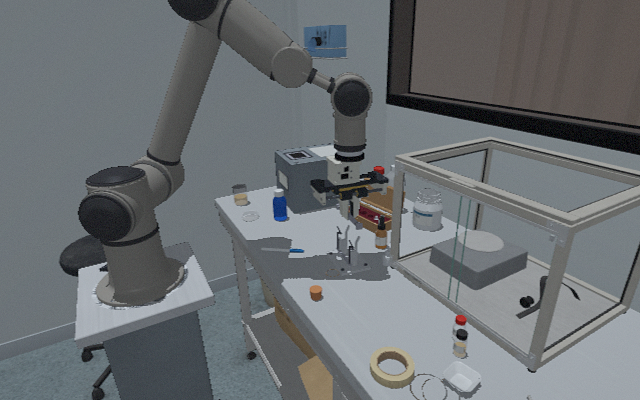

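The balance shield corner is at (0.596,−0.298), about 0.3 m tall, and stays clear of the gripper and wrist. Lowering towards the mouth.

apply_moves --motion '[{"offset": [3.5, 1, 3], "rotation": [-0.005, 0, -0.002]}, {"offset": [0, 0, 12], "rotation": [0, 0, 0]}, {"offset": [0, 0, 10], "rotation": [0, 0, 0]}, {"offset": [0, 0, 0], "rotation": [0, 0, 0]}, {"offset": [0, 0, 0], "rotation": [0, 0, 0]}]'

```text
time: 39.82
tool_pos: [0.516, -0.2078, 0.1787]
tool_rot: [3.138, 0.001, 1.416]
contact_force: [-0.1, 0.2, 0.1]
opening: 0.0112
```

```bash
python3 plan.py 0.5147,-0.209,0.12,1.415,1
```

```text
39.82 [ 0.516  -0.2078  0.1787] [3.138e+00 1.000e-03 1.416e+00] F [-0.1  0.2  0.1] op 0.0112 q [-0.52  0.51  1.6   0.    1.03 -0.37]
1
[{"offset": [-1.3, -1.4, 58.7], "rotation": [0.004, 0.001, 0.001]}]
58.73108206052397 0.004242640687119285
```

apply_moves --motion '[{"offset": [-1.3, -1.4, 2], "rotation": [0.004, 0, 0]}, {"offset": [0, 0, 8], "rotation": [0, 0, 0]}, {"offset": [0, 0, 8], "rotation": [0, 0, 0]}, {"offset": [0, 0, 0], "rotation": [0, 0, 0]}, {"offset": [0, 0, 0], "rotation": [0, 0, 0]}]'

```text
time: 40.23
tool_pos: [0.5146, -0.209, 0.1594]
tool_rot: [3.141, 0.001, 1.417]
contact_force: [0.5, -0.2, -0.8]
opening: 0.0117
```

```bash
python3 plan.py 0.5147,-0.209,0.12,1.415,1;  python3 - <<'E'
from cell import *
from h import *
s=read_camera("side"); cv2.imwrite("pics/s18.png",cv2.resize(s["img"][200:290,310:400,::-1],(600,600),interpolation=cv2.INTER_CUBIC))
E
```

```text
40.23 [ 0.5146 -0.209   0.1594] [3.141e+00 1.000e-03 1.417e+00] F [ 0.5 -0.2 -0.8] op 0.0117 q [-0.52  0.53  1.62 -0.    0.99 -0.37]
1
[{"offset": [0.1, 0.1, 39.4], "rotation": [0.0, 0.001, 0.002]}]
39.400253806289115 0.00223606797749979
```

View pics/s18.png

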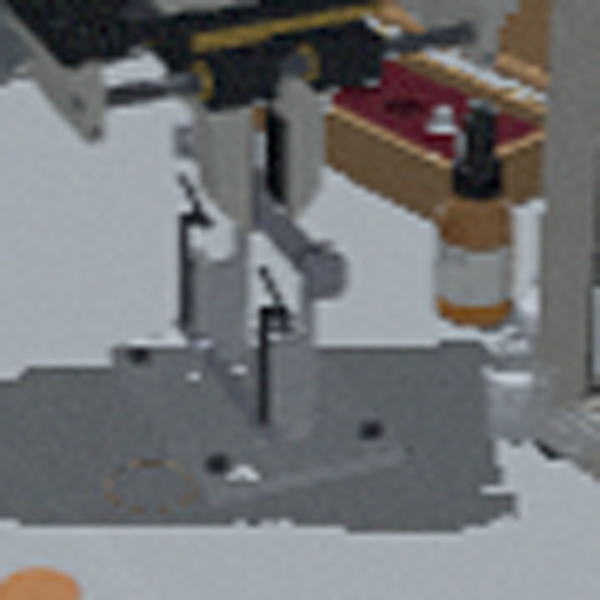

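The rod is at the mouth, between the jaw tips (270,270) and the prongs. Continuing slowly while watching forces.

apply_moves --motion '[{"offset": [0, 0, 6], "rotation": [0, 0, 0]}, {"offset": [0, 0, 5], "rotation": [0, 0, 0]}, {"offset": [0, 0, 5], "rotation": [0, 0, 0]}, {"offset": [0, 0, 5], "rotation": [0, 0, 0]}, {"offset": [0, 0, 0], "rotation": [0, 0, 0]}]'

```text
time: 40.7
tool_pos: [0.5148, -0.2095, 0.1381]
tool_rot: [3.139, 0.003, 1.416]
contact_force: [-1.0, 0.7, 5.4]
opening: 0.0111
```

```bash
python3 plan.py 0.5147,-0.209,0.12,1.415,1
```

```text
40.7 [ 0.5148 -0.2095  0.1381] [3.139e+00 3.000e-03 1.416e+00] F [-1.   0.7  5.4] op 0.0111 q [-0.52  0.56  1.64 -0.    0.94 -0.37]
1
[{"offset": [0.5, -0.3, 18.1], "rotation": [0.002, 0.003, 0.001]}]
18.10938982958841 0.0037416573867739417
```

apply_moves --motion '[{"offset": [0, 0, 5], "rotation": [0, 0, 0]}, {"offset": [0, 0, 5], "rotation": [0, 0, 0]}, {"offset": [0, 0, 5], "rotation": [0, 0, 0]}, {"offset": [0, 0, 3], "rotation": [0, 0, 0]}]'

```text
time: 41.03
tool_pos: [0.5144, -0.2094, 0.1362]
tool_rot: [3.134, 0.006, 1.417]
contact_force: [-3.9, 1.9, 7.0]
opening: 0.0114
```

```bash
python3 plan.py 0.5147,-0.209,0.12,1.415,1;  python3 - <<'E'
from cell import *
from h import *
s=read_camera("side"); cv2.imwrite("pics/s19.png",cv2.resize(s["img"][200:290,310:400,::-1],(600,600),interpolation=cv2.INTER_CUBIC))
E
```

```text
41.03 [ 0.5144 -0.2094  0.1362] [3.134 0.006 1.417] F [-3.9  1.9  7. ] op 0.0114 q [-0.52  0.56  1.64 -0.    0.93 -0.37]
1
[{"offset": [0.5, 0.1, 16.2], "rotation": [0.008, 0.006, 0.002]}]
16.208022704821214 0.01019803902718557
```

View pics/s19.png

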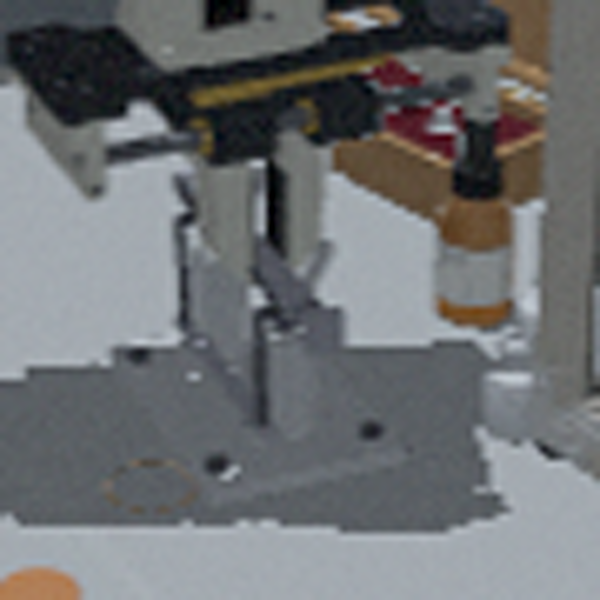

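The arm's compliance holds it at about 7 N, so larger row targets are needed.

apply_moves --motion '[{"offset": [0, 0, 10], "rotation": [0.008, 0.006, 0]}, {"offset": [0, 0, 10], "rotation": [0, 0, 0]}]'

```text
time: 41.25
tool_pos: [0.5145, -0.2099, 0.1198]
tool_rot: [3.138, 0.002, 1.417]
contact_force: [-6.5, -1.9, 22.6]
opening: 0.0111
```

```bash
python3 plan.py 0.5147,-0.209,0.12,1.415,1
```

```text
41.25 [ 0.5145 -0.2099  0.1198] [3.138e+00 2.000e-03 1.417e+00] F [-6.5 -1.9 22.6] op 0.0111 q [-0.52  0.59  1.65 -0.    0.9  -0.37]
1
[{"offset": [1.0, 0.0, -0.2], "rotation": [0.003, 0.002, 0.002]}]
1.019803902718557 0.00412310562561766
```

It is down at the predicted seat height (TCP 0.120) with a firm bottom. Relaxing the push and looking.

apply_moves --motion '[{"offset": [0, 0, 0], "rotation": [0, 0, 0]}, {"offset": [0, 0, 0], "rotation": [0, 0, 0]}]'

```text
time: 41.42
tool_pos: [0.5143, -0.21, 0.12]
tool_rot: [3.138, 0.002, 1.416]
contact_force: [-1.2, 0.4, 1.0]
opening: 0.0112
```

```bash
python3 plan.py 0.5147,-0.209,0.12,1.415,1|head -1;  python3 - <<'E'
from cell import *
from h import *
s=read_camera("side"); cv2.imwrite("pics/s20.png",cv2.resize(s["img"][200:290,310:400,::-1],(600,600),interpolation=cv2.INTER_CUBIC))
E
```

```text
41.42 [ 0.5143 -0.21    0.12  ] [3.138e+00 2.000e-03 1.416e+00] F [-1.2  0.4  1. ] op 0.0112 q [-0.53  0.59  1.65 -0.    0.9  -0.37]
```

View pics/s20.png

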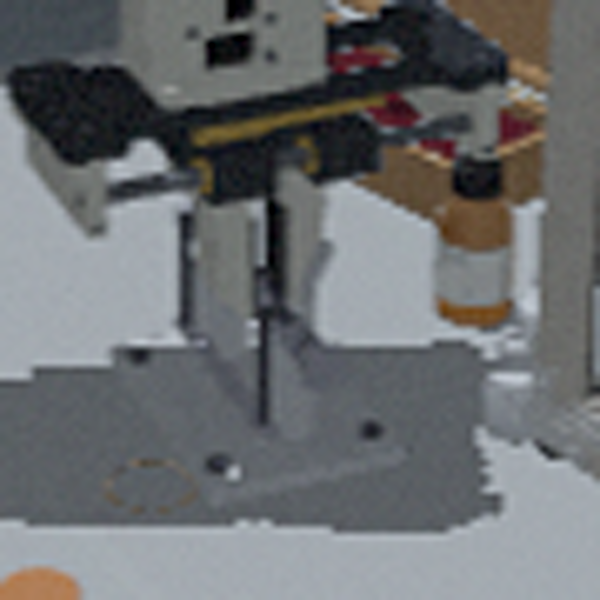

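apply_moves --motion '[{"offset": [0, 0, 0], "rotation": [0, 0, 0]}, {"offset": [0, 0, 0], "rotation": [0, 0, 0]}, {"offset": [0, 0, 0], "rotation": [0, 0, 0]}, {"offset": [0, 0, 0], "rotation": [0, 0, 0]}]' --grip 0.65

```text
time: 41.8
tool_pos: [0.5145, -0.21, 0.1192]
tool_rot: [3.138, 0.002, 1.416]
contact_force: [0.6, -0.1, 0.2]
opening: 0.0309
```

apply_moves --motion '[{"offset": [0, 0, -8], "rotation": [0, 0, 0]}, {"offset": [0, 0, -15], "rotation": [0, 0, 0]}, {"offset": [0, 0, -20], "rotation": [0, 0, 0]}, {"offset": [0, 0, -25], "rotation": [0, 0, 0]}, {"offset": [0, 0, -30], "rotation": [0, 0, 0]}, {"offset": [0, 0, -30], "rotation": [0, 0, 0]}, {"offset": [-35, 0, -20], "rotation": [0, 0, 0]}, {"offset": [-40, 0, 0], "rotation": [0, 0, 0]}, {"offset": [-40, 0, 0], "rotation": [0, 0, 0]}, {"offset": [-40, 0, 0], "rotation": [0, 0, 0]}, {"offset": [0, 0, 0], "rotation": [0, 0, 0]}]'

```text
time: 42.72
tool_pos: [0.4879, -0.3636, 0.279]
tool_rot: [-3.139, 0.002, 1.426]
contact_force: [-1.7, 0.8, -1.3]
opening: 0.032
```

```bash
python3 plan.py|head -1;  python3 - <<'E'
from cell import *
from h import *
s=read_camera("side"); t=read_camera("top"); o=observe(); w=read_camera("wrist")
cv2.imwrite("pics/s21.png",cv2.resize(s["img"][200:290,310:400,::-1],(600,600),interpolation=cv2.INTER_CUBIC)); cv2.imwrite("pics/t21.png",t["img"][:,:,::-1])
cv2.imwrite("pics/w21.png",w["img"][:,:,::-1])
cv2.imwrite("pics/t21c.png",cv2.resize(t["img"][180:250,320:400,::-1],(640,560),interpolation=cv2.INTER_CUBIC))
for k in (s,t,w):
  for q in ("rod_center","clip_seat","bottle_1_center"):
    for d in tip_of(q,k): print(q,d['score'],np.round(d['location'],3))
E
```

```text
42.72 [ 0.4879 -0.3636  0.279 ] [-3.139e+00  2.000e-03  1.426e+00] F [-1.7  0.8 -1.3] op 0.032 q [-0.77  0.51  1.3  -0.    1.34 -0.62]
rod_center 0.57 [ 0.517 -0.208  0.059]
rod_center 0.27 [ 0.516 -0.208  0.059]
clip_seat 0.55 [ 0.515 -0.206  0.058]
rod_center 0.55 [ 0.516 -0.205  0.062]
clip_seat 0.55 [ 0.513 -0.204  0.065]
rod_center 0.96 [ 0.515 -0.207  0.06 ]
clip_seat 0.47 [ 0.365 -0.298 -0.002]Traceback (most recent call last):
  File "plan.py", line 16, in <module>
    print(max(np.linalg.norm(r['offset']) for r in rows),max(np.linalg.norm(r['rotation']) for r in rows))
          ~~~^^^^^^^^^^^^^^^^^^^^^^^^^^^^^^^^^^^^^^^^^^^
ValueError: max() iterable argument is empty
```

View pics/s21.png

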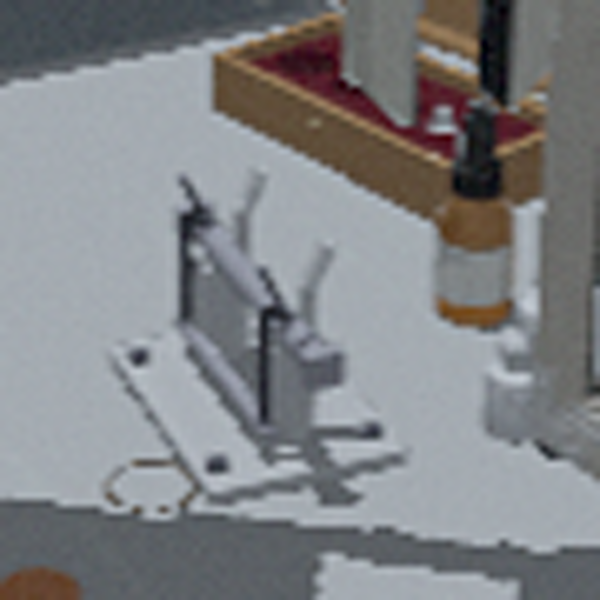

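View pics/t21.png

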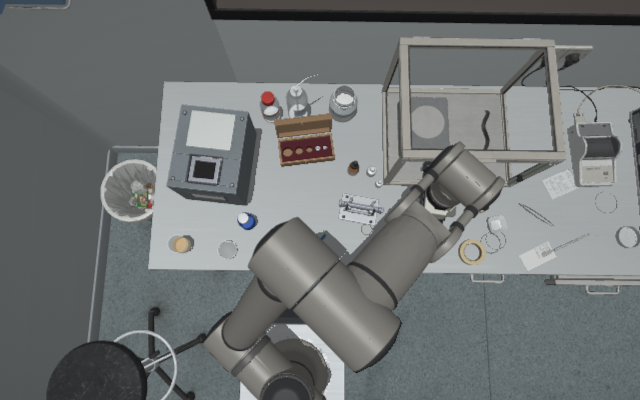

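View pics/w21.png

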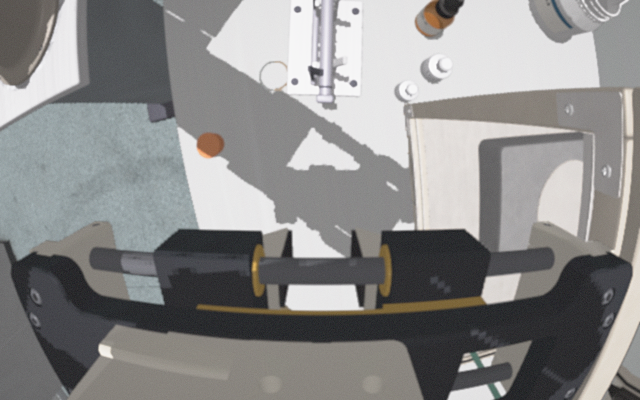

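View pics/t21c.png

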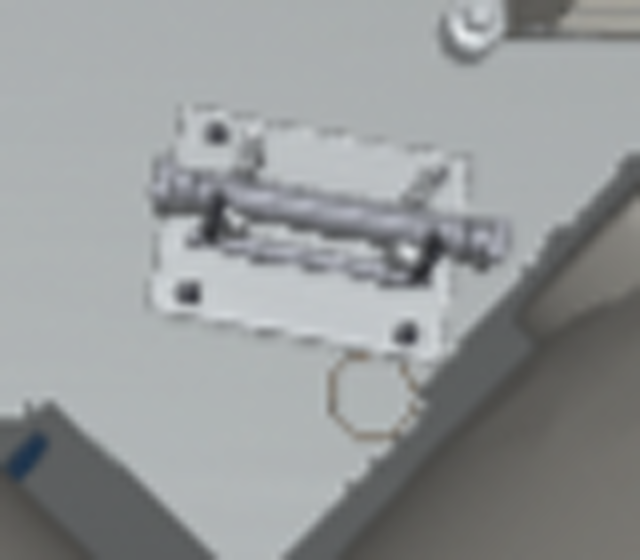

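The rod is seated, level and centred: the three cameras' networks put it at (0.516, −0.207, 0.060). The gripper is close to the balance shield, so I'll move away before the final check.

apply_moves --motion '[{"offset": [0, -20, -5], "rotation": [0, 0, 0]}, {"offset": [0, -25, -5], "rotation": [0, 0, 0]}, {"offset": [0, -20, -5], "rotation": [0, 0, 0]}, {"offset": [0, 0, 0], "rotation": [0, 0, 0]}, {"offset": [0, 0, 0], "rotation": [0, 0, 0]}, {"offset": [0, 0, 0], "rotation": [0, 0, 0]}]'

```text
time: 43.82
tool_pos: [0.4244, -0.3462, 0.2936]
tool_rot: [-3.138, -0.002, 1.434]
contact_force: [-0.7, -0.4, -0.4]
opening: 0.032
```

```bash
python3 - <<'E'
from cell import *
from h import *
t=read_camera("top"); o=observe(); print(o['time'],o['tool_pos'],o['contact_force'])
a=cv2.resize(t["img"][95:215,160:270,::-1],(400,436),interpolation=cv2.INTER_CUBIC); b=cv2.resize(cv2.imread("pics/top0.png")[95:215,160:270],(400,436),interpolation=cv2.INTER_CUBIC)
cv2.imwrite("pics/fin.png",np.hstack([b,a]))
for q in ("dropper","big_weight","mid_weight","stopper","dish","bottle_1_center","rod_center"):
    for d in tip_of(q,t): print(q,d['score'],np.round(d['location'],3))
E
```

```text
43.8667 [ 0.42461429 -0.34622228  0.2934795 ] [-0.06201594  0.37409277 -0.34480907]
dropper 0.45 [ 0.643 -0.187  0.002]
big_weight 0.49 [ 0.641 -0.244  0.004]
mid_weight 0.45 [ 0.597 -0.268  0.   ]
dish 0.57 [ 0.378  0.213 -0.001]
rod_center 0.72 [ 0.515 -0.206  0.058]
```

View pics/fin.png

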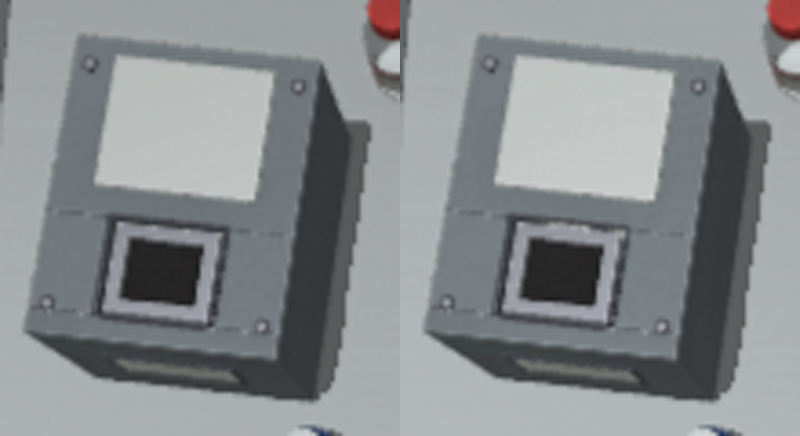

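The flap's far edge (565,230) looks slightly different from before, so I'll zoom in.

```bash
python3 - <<'E'
from cell import *
from h import *
t=read_camera("top")
ims=[cv2.imread("pics/top0.png"),cv2.imread("pics/t5.png"),cv2.imread("pics/t11.png"),t["img"][:,:,::-1]]
cv2.imwrite("pics/fin2.png",np.vstack([np.hstack([cv2.resize(i[150:190,183:225],(399,300),interpolation=cv2.INTER_NEAREST) for i in ims[a:a+2]]) for a in (0,2)]))
E
```

```text
(no output)
```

View pics/fin2.png

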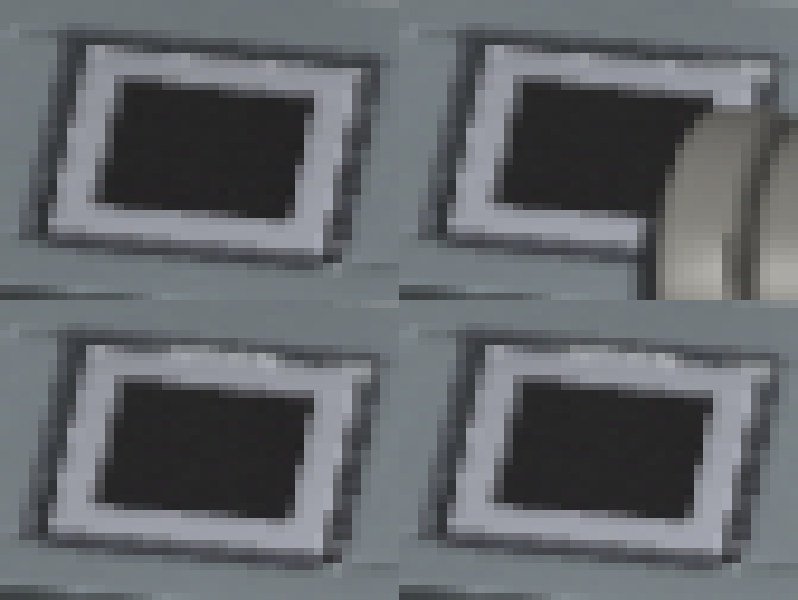

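Whitish pixels now show along the flap's far edge (575–690, 355) that weren't there at the start. I'm going back for a close look with the wrist camera.

apply_moves --motion '[{"offset": [0, 0, -4], "rotation": [0, 0, 0.12]}, {"offset": [0, 0, -4], "rotation": [0, 0, 0.12]}, {"offset": [0, 0, -4], "rotation": [0, 0, 0.12]}, {"offset": [0, 0, -4], "rotation": [0, 0, 0.12]}, {"offset": [0, 0, -4], "rotation": [0, 0, 0.12]}, {"offset": [0, 0, -4], "rotation": [0, 0, 0.12]}, {"offset": [0, 0, -4], "rotation": [0, 0, 0.12]}, {"offset": [0, 0, -4], "rotation": [0, 0, 0.12]}, {"offset": [0, 0, -4], "rotation": [0, 0, 0.12]}, {"offset": [0, 0, -4], "rotation": [0, 0, 0.12]}, {"offset": [0, 0, -4], "rotation": [0, 0, 0.12]}, {"offset": [0, 0, -4], "rotation": [0, 0, 0.12]}]' --grip 0.9

```text
time: 45.27
tool_pos: [0.4252, -0.346, 0.3411]
tool_rot: [-3.135, 0.007, -0.061]
contact_force: [0.2, 0.1, -0.1]
opening: 0.0091
```

```bash
python3 plan.py 0.50,0.24,0.34,-0.1,18
```

```text
45.27 [ 0.4252 -0.346   0.3411] [-3.135  0.007 -0.061] F [ 0.2  0.1 -0.1] op 0.0091 q [-0.82  0.36  1.37 -0.    1.43  0.81]
18
[{"offset": [2.2, -32.7, 0.3], "rotation": [-0.0, 0.0, 0.002]}, {"offset": [2.1, -32.8, 0.2], "rotation": [-0.0, 0.0, 0.002]}, {"offset": [2.0, -32.8, 0.2], "rotation": [-0.0, 0.0, 0.002]}, {"offset": [2.0, -32.8, 0.2], "rotation": [-0.0, 0.0, 0.002]}, {"offset": [1.9, -32.8, 0.2], "rotation": [-0.0, 0.0, 0.002]}, {"offset": [1.8, -32.8, 0.2], "rotation": [-0.0, 0.0, 0.002]}, {"offset": [1.7, -32.8, 0.2], "rotation": [-0.0, 0.0, 0.002]}, {"offset": [1.7, -32.8, 0.2], "rotation": [-0.0, 0.0, 0.002]}, {"offset": [1.6, -32.8, 0.2], "rotation": [-0.0, 0.0, 0.002]}, {"offset": [1.5, -32.8, 0.2], "rotation": [-0.0, 0.0, 0.002]}, {"offset": [1.5, -32.8, 0.1], "rotation": [-0.0, 0.0, 0.002]}, {"offset": [1.4, -32.8, 0.1], "rotation": [-0.0, 0.0, 0.002]}, {"offset": [1.3, -32.8, 0.1], "rotation": [-0.0, 0.0, 0.002]}, {"offset": [1.2, -32.8, 0.1], "rotation": [-0.0, 0.0, 0.002]}, {"offset": [1.2, -32.8, 0.1], "rotation": [-0.0, 0.0, 0.002]}, {"offset": [1.1, -32.8, 0.1], "rotation": [-0.0, 0.0, 0.002]}, {"offset": [1.0, -32.8, 0.1], "rotation": [-0.0, 0.0, 0.002]}, {"offset": [1.0, -32.8, 0.1], "rotation": [-0.0, 0.0, 0.002]}]
32.86776536365075 0.002
```

apply_moves --motion '[{"offset": [2, -30, 0], "rotation": [0, 0, 0.002]}, {"offset": [2, -37, 0], "rotation": [0, 0, 0.002]}, {"offset": [2, -37, 0], "rotation": [0, 0, 0.002]}, {"offset": [2, -37, 0], "rotation": [0, 0, 0.002]}, {"offset": [2, -37, 0], "rotation": [0, 0, 0.002]}, {"offset": [2, -37, 0], "rotation": [0, 0, 0.002]}, {"offset": [2, -37, 0], "rotation": [0, 0, 0.002]}, {"offset": [2, -37, 0], "rotation": [0, 0, 0.002]}, {"offset": [2, -37, 0], "rotation": [0, 0, 0.002]}, {"offset": [2, -37, 0], "rotation": [0, 0, 0.002]}, {"offset": [2, -37, 0], "rotation": [0, 0, 0.002]}, {"offset": [2, -37, 0], "rotation": [0, 0, 0.002]}]'

```text
time: 46.27
tool_pos: [0.4868, 0.0988, 0.3429]
tool_rot: [-3.139, 0.003, -0.107]
contact_force: [0.2, -0.7, 0.3]
opening: 0.0094
```

```bash
python3 plan.py 0.50,0.24,0.34,-0.1,5|head -3
```

```text
46.27 [0.4868 0.0988 0.3429] [-3.139e+00  3.000e-03 -1.070e-01] F [ 0.2 -0.7  0.3] op 0.0094 q [0.04 0.25 1.51 0.   1.38 1.72]
5
[{"offset": [-0.4, -28.4, 0.7], "rotation": [-0.001, 0.001, -0.001]}, {"offset": [-0.4, -28.4, 0.7], "rotation": [-0.001, 0.001, -0.001]}, {"offset": [-0.3, -28.4, 0.6], "rotation": [-0.001, 0.001, -0.001]}, {"offset": [-0.3, -28.4, 0.6], "rotation": [-0.001, 0.001, -0.001]}, {"offset": [-0.2, -28.4, 0.6], "rotation": [-0.001, 0.001, -0.001]}]
```

apply_moves --motion '[{"offset": [0, -25, 0], "rotation": [0, 0, 0]}, {"offset": [0, -25, 2], "rotation": [0, 0, 0]}, {"offset": [0, -28, 2], "rotation": [0, 0, 0]}, {"offset": [0, -25, 2], "rotation": [0, 0, 0]}, {"offset": [0, -15, 0], "rotation": [0, 0, 0]}, {"offset": [0, 0, 0], "rotation": [0, 0, 0]}, {"offset": [0, 0, 0], "rotation": [0, 0, 0]}]'

```text
time: 46.85
tool_pos: [0.4985, 0.2308, 0.3365]
tool_rot: [-3.137, 0.003, -0.097]
contact_force: [-0.4, -0.9, 0.8]
opening: 0.0093
```

```bash
python3 - <<'E'
from cell import *
from h import *
o=observe(); w=read_camera("wrist"); print(o['tool_pos'],o['tool_rot'])
im=w["img"][:,:,::-1]; c=np.array([.6566,.2472]); th=-.0983; R=np.array([[np.cos(th),-np.sin(th)],[np.sin(th),np.cos(th)]])
P=[wrist_px(w,o,[*(c+R@[x,y]),.185]) for x,y in((-.025,.045),(-.025,-.045),(-.105,-.045),(-.105,.045))]; print(np.round(P))
u,v=np.mean(P,0).astype(int)
cv2.imwrite("pics/w22.png",im); cv2.imwrite("pics/w22c.png",cv2.resize(im[max(v-70,0):v+70,u-80:u+80],(680,595),interpolation=cv2.INTER_CUBIC))
E
```

```text
[0.49848021 0.23082992 0.33647275] [-3.13668059e+00  2.89511371e-03 -9.65371269e-02]
[[227.  45.]
 [340.  41.]
 [339. 141.]
 [228. 142.]]
```

View pics/w22c.png

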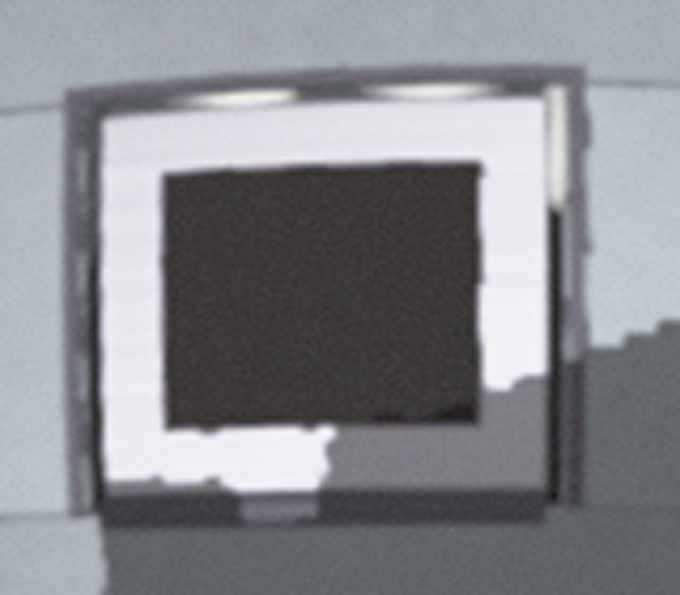

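Two white arcs (crop 170–300 and 360–500, row 95) show beneath the flap's tip. I'll fit the flap angle from the width of its tip against its hinge, with the frame as reference.

```bash
python3 - <<'E'
import cv2,numpy as np
im=cv2.imread("pics/w22.png"); 
g=cv2.cvtColor(im,cv2.COLOR_BGR2GRAY)
for v in (46,50,54,60,70,80,90,100,110,120,128,132,136): print(v,' '.join(str(x) for x in g[v,214:236]),'|',' '.join(str(x) for x in g[v,326:346]))
E
```

```text
46 159 157 148 136 124 108 103 101 95 96 91 87 84 84 85 85 89 90 86 89 87 88 | 224 224 227 224 212 183 185 208 213 193 147 120 107 112 142 177 194 194 192 191
50 178 180 178 163 136 111 103 97 92 88 84 82 104 151 182 195 199 201 204 208 209 212 | 232 233 233 234 221 183 189 214 221 198 154 118 109 110 109 134 173 188 195 195
54 178 184 182 166 134 107 99 95 93 84 83 90 114 172 214 220 219 219 219 218 219 220 | 231 233 232 233 222 196 200 219 224 205 162 129 115 113 110 126 166 189 196 192
60 185 184 180 165 129 109 111 121 127 111 85 87 129 186 217 219 218 220 221 220 220 220 | 237 236 238 237 229 206 210 223 226 208 168 132 115 122 148 180 190 196 194 192
70 185 184 178 154 125 106 103 106 109 104 90 90 132 198 223 225 225 224 225 224 224 227 | 236 237 237 239 229 182 141 148 160 150 136 120 109 116 129 165 188 197 194 196
80 184 185 181 160 130 110 107 100 101 92 79 76 122 192 225 227 227 228 227 230 227 229 | 235 236 237 237 229 171 97 43 60 110 143 131 115 114 116 134 162 188 196 199
90 186 188 182 161 132 113 110 121 117 95 60 66 125 192 229 230 229 230 230 229 229 229 | 239 240
[... 337 characters left out ...]
5 169 158 120 74 42 48 72 76 76 61 70 78 101 106 104 102 101
120 187 190 186 178 148 123 110 107 103 102 79 48 71 158 228 239 237 238 236 237 237 236 | 125 129 125 125 119 92 59 37 52 75 79 74 67 71 82 100 104 102 105 106
128 193 194 191 184 159 131 114 105 102 90 69 51 92 169 227 238 237 237 237 236 237 237 | 125 127 128 126 117 92 62 40 56 81 82 70 66 70 83 97 102 100 101 103
132 192 195 194 186 166 133 115 118 127 122 91 56 64 135 208 237 240 240 239 238 237 239 | 125 124 128 126 114 87 56 31 56 80 78 70 66 72 90 103 102 107 106 105
136 194 194 196 190 172 135 118 113 121 127 104 66 42 72 108 122 123 122 118 123 120 122 | 104 107 103 103 99 75 55 38 58 86 80 66 60 73 87 98 102 101 103 101
```

View pics/w22.png

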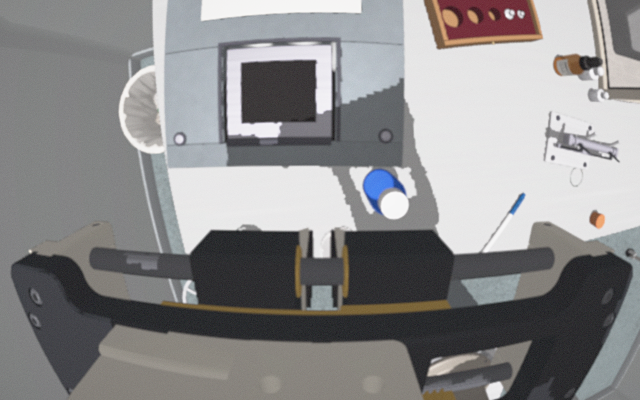

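That fit isn't conclusive: it gives an angle of around 0.06 rad, give or take. I'll push the flap down gently with closed fingers to feel for obstruction, nudge any propped bottle and look inside.

```bash
python3 plan.py 0.592,0.2536,0.30,-0.098,4
```

```text
46.9 [0.4985 0.2305 0.3365] [-3.136e+00  3.000e-03 -9.700e-02] F [-0.4  0.8 -0.1] op 0.0092 q [0.29 0.36 1.38 0.01 1.41 1.96]
4
[{"offset": [22.7, -8.0, 9.1], "rotation": [-0.001, 0.001, 0.0]}, {"offset": [22.7, -8.0, 9.1], "rotation": [-0.001, 0.001, 0.0]}, {"offset": [22.7, -8.0, 9.1], "rotation": [-0.001, 0.001, 0.0]}, {"offset": [22.7, -8.0, 9.1], "rotation": [-0.001, 0.001, 0.0]}]
25.73130389234094 0.001414213562373095
```

apply_moves --motion '[{"offset": [22, -7.5, 8], "rotation": [-0.001, 0, 0]}, {"offset": [22, -7.5, 8], "rotation": [-0.001, 0, 0]}, {"offset": [22, -7.5, 8], "rotation": [-0.001, 0, 0]}, {"offset": [18, -5, 6], "rotation": [0, 0, 0]}, {"offset": [0, 0, 0], "rotation": [0, 0, 0]}, {"offset": [0, 0, 0], "rotation": [0, 0, 0]}]' --grip 1

```text
time: 47.4
tool_pos: [0.5882, 0.2432, 0.3069]
tool_rot: [-3.141, 0.001, -0.104]
contact_force: [-0.2, 0.1, -0.0]
opening: 0.0004
```

```bash
python3 plan.py 0.592,0.2536,0.26,-0.098,1; python3 - <<'E'
from cell import *
import cv2
w=read_camera("wrist"); cv2.imwrite("pics/w23.png",w["img"][:,:,::-1])
E
```

```text
47.4 [0.5882 0.2432 0.3069] [-3.141e+00  1.000e-03 -1.040e-01] F [-0.2  0.1 -0. ] op 0.0004 q [0.27 0.54 1.16 0.   1.44 1.95]
1
[{"offset": [2.8, -10.7, 46.9], "rotation": [-0.001, 0.001, -0.006]}]
48.18651263579883 0.006164414002968977
```

View pics/w23.png

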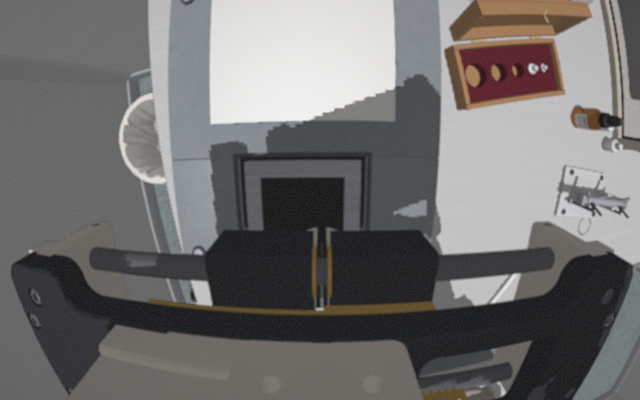

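```bash
python3 - <<'E'
import cv2
im=cv2.imread("pics/w23.png"); cv2.imwrite("pics/w23c.png",cv2.resize(im[145:235,225:380],(775,450),interpolation=cv2.INTER_NEAREST))
E
```

```text
(no output)
```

View pics/w23c.png

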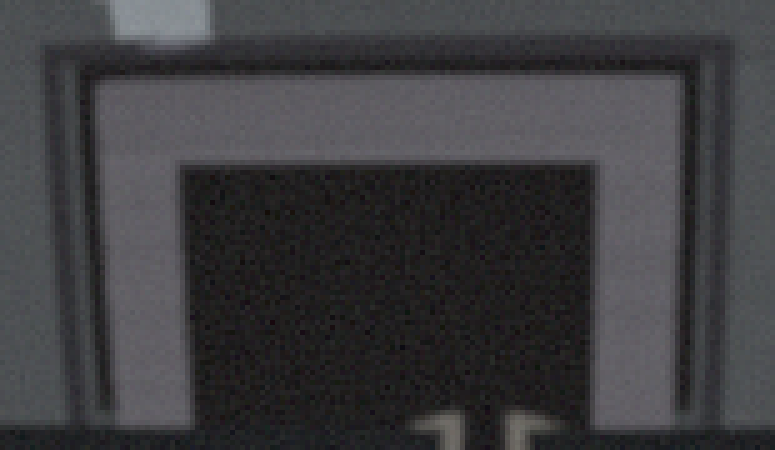

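Here, in shadow, the gap is even and dark and the flap sits flush, so the white arcs were light falling on bottles below. I'll do one gentle press to confirm the flap height and that nothing is piled against it.

apply_moves --motion '[{"offset": [3, -10, 5], "rotation": [0, 0, -0.006]}, {"offset": [0, -0.5, 15], "rotation": [0, 0, 0]}, {"offset": [0, -0.5, 15], "rotation": [0, 0, 0]}, {"offset": [0, 0, 0], "rotation": [0, 0, 0]}, {"offset": [0, 0, 0], "rotation": [0, 0, 0]}]'

```text
time: 47.87
tool_pos: [0.5907, 0.2539, 0.2744]
tool_rot: [-3.139, -0.003, -0.098]
contact_force: [-0.1, -0.0, 0.0]
opening: 0.0005
```

apply_moves --motion '[{"offset": [0, 0, 5], "rotation": [0, 0, 0]}, {"offset": [0, 0, 4], "rotation": [0, 0, 0]}, {"offset": [0, 0, 0], "rotation": [0, 0, 0]}]'

```text
time: 48.12
tool_pos: [0.5905, 0.2546, 0.2673]
tool_rot: [-3.138, -0.005, -0.097]
contact_force: [-0.2, 0.1, -0.3]
opening: 0.0003
```

apply_moves --motion '[{"offset": [0, 0, 8], "rotation": [0, 0, 0]}, {"offset": [0, 0, 8], "rotation": [0, 0, 0]}]'

```text
time: 48.28
tool_pos: [0.5914, 0.255, 0.253]
tool_rot: [-3.136, -0.01, -0.097]
contact_force: [-0.0, 0.3, -0.7]
opening: 0.0004
```

apply_moves --motion '[{"offset": [0, 0, 3], "rotation": [0, 0, 0]}, {"offset": [0, 0, 3], "rotation": [0, 0, 0]}]'

```text
time: 48.45
tool_pos: [0.5912, 0.2549, 0.2456]
tool_rot: [-3.136, -0.009, -0.097]
contact_force: [-0.3, 0.1, 3.7]
opening: 0.0005
```

apply_moves --motion '[{"offset": [0, 0, 8], "rotation": [0, 0, 0]}, {"offset": [0, 0, 8], "rotation": [0, 0, 0]}]'

```text
time: 48.62
tool_pos: [0.5917, 0.2552, 0.2302]
tool_rot: [-3.135, -0.011, -0.097]
contact_force: [-0.9, 0.3, 4.4]
opening: 0.0007
```

apply_moves --motion '[{"offset": [0, 0, 10], "rotation": [0, 0, 0]}, {"offset": [0, 0, 10], "rotation": [0, 0, 0]}]'

```text
time: 48.78
tool_pos: [0.593, 0.2555, 0.2102]
tool_rot: [-3.133, -0.016, -0.097]
contact_force: [2.2, -0.8, 4.6]
opening: 0.0007
```

```bash
python3 - <<'E'
from cell import *
import cv2
o=observe(); print(o['tool_pos'],o['contact_force'])
w=read_camera("wrist"); cv2.imwrite("pics/w24.png",cv2.convertScaleAbs(w["img"][:,:,::-1],alpha=2))
E
```

```text
[0.59304352 0.25546995 0.21020325] [ 2.15131878 -0.78610233  4.57040798]
```

View pics/w24.png

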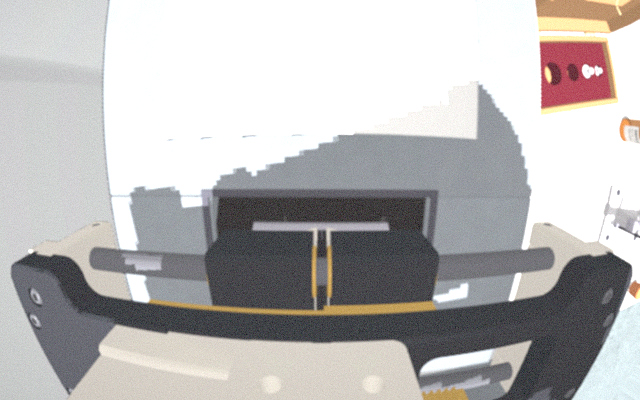

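The flap swung 40 mm under the spring force alone (about 4.5 N), with first contact at the shut height, so nothing is propped under it. Retracting.

apply_moves --motion '[{"offset": [0, 0, -10], "rotation": [0, 0, 0]}, {"offset": [0, 0, -20], "rotation": [0, 0, 0]}, {"offset": [0, 0, -30], "rotation": [0, 0, 0]}, {"offset": [0, 0, -30], "rotation": [0, 0, 0]}, {"offset": [-25, 0, -20], "rotation": [0, 0, 0]}, {"offset": [-25, 20, 0], "rotation": [0, 0, 0]}, {"offset": [-25, 25, 0], "rotation": [0, 0, 0]}, {"offset": [-20, 35, 0], "rotation": [0, 0, 0]}, {"offset": [0, 35, 0], "rotation": [0, 0, 0]}, {"offset": [0, 0, 0], "rotation": [0, 0, 0]}, {"offset": [0, 0, 0], "rotation": [0, 0, 0]}, {"offset": [0, 0, 0], "rotation": [0, 0, 0]}]'

```text
time: 49.83
tool_pos: [0.4798, 0.1457, 0.3219]
tool_rot: [-3.137, -0.01, -0.097]
contact_force: [-0.2, 0.4, 0.3]
opening: 0.0004
```

```bash
python3 - <<'E'
from cell import *
import cv2,numpy as np
o=observe(); print(o['time'],o['tool_pos'],o['contact_force'])
w=read_camera("wrist"); s=read_camera("side"); cv2.imwrite("pics/w25.png",w["img"][:,:,::-1])
cv2.imwrite("pics/s25.png",cv2.resize(s["img"][200:290,310:400,::-1],(500,500),interpolation=cv2.INTER_CUBIC))
for d in tip_of("rod_center",s): print(d['score'],np.round(d['location'],3))
E
```

```text
49.8333 [0.47975403 0.14569875 0.32190593] [-0.20464867  0.40719513  0.32477582]
0.66 [ 0.517 -0.205  0.062]
0.53 [0.592 0.258 0.184]
0.2 [ 0.516 -0.205  0.058]
```

View pics/w25.png

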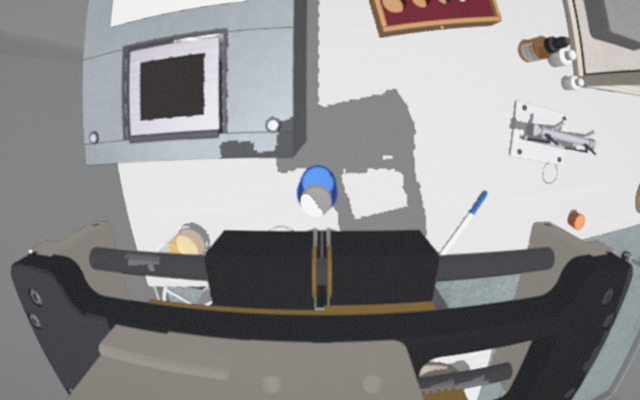

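View pics/s25.png

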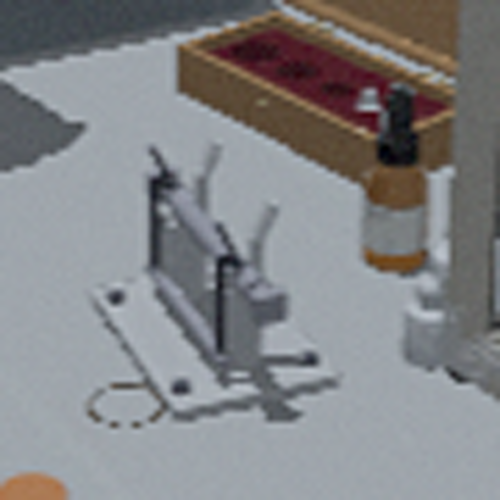

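The flap is shut (173,85) and the rod sits in the clip under the closed jaw. Nothing is being touched.

```bash
python3 -c "
from cell import *
print(hand_in())"
```

```text
the job is handed in; nothing more can be done
None
```

I posted all four white sample bottles through the flap, pushed the rod into its clip, and handed the job in at about 50 s. `hand_in()` reports no verdict. I left the blue look-alike and the red-capped bottle alone.

**Last checks**
- **Bottles:** none are left on the bench, and each one dropped clear of the fingers once inside the box. I could not see inside the box, so their heights in there are not measured.
- **Rod:** it was knocked aside during the run, so I measured it again before picking it up. The networks now put its centre at about (0.516, −0.206, 0.060) m, within about 2–3 mm of where I measured the seat. It looks level, with the jaw closed over it.
- **Flap:** it looks shut. White arcs showed along its far edge, and a width fit there gave a rough 0.06 rad, which didn't settle whether it was shut. From another view the gap was even and dark. A light press moved it freely, at spring force only (about 4.5 N), and it shut again.
- **Bystanders:** the dropper, both weights and the dish stayed within about 5 mm of their first readings. The last top view missed the stopper. An earlier reading had it unmoved, and it was still visible in the final wrist picture.
- **Robot:** it was clear of everything at hand-in, and the highest force I read was about 23 N, while seating the rod.

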